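# Find the heavy side of a striped eye-test drum

## Robot

A 6-joint arm with a two-finger parallel gripper is mounted at the origin on the work surface. World frame = base frame: x ahead of the robot, y to its left, z up, the work surface at z = 0. Lengths are in m, angles in rad, forces in N, time in s.
With the tool pointing down it reaches from about 0.35 to 0.775 m from the base axis. Payload 7.3 kg.
Tool frame: the origin (TCP) lies on the mounting face of the last link; the fingertips stand 178 mm ahead of it and the grasp point (between the pads) lies 159 mm ahead of it (robot.tcp_to_tips is the distance from the TCP to the fingertips, in m); z points along the fingers, y is the direction in which the jaws open and shut (so a half turn about z gives the same grasp; the last joint's range is limited). The gripper opens to 92 mm and grips with 3 to 60 N. Pads are 19 mm wide; open, the fingers measure 130 mm over their backs; the gripper's body (75 mm by 190 mm) begins 47 mm behind the grasp point.
Start: joints at [-1.317, 0.342, 1.524, -0, 1.275, -0.146], TCP at [0.204, -0.484, 0.405] pointing down, gripper open.
Joint ranges: [-2.53, 2.53], [-0.77, 2.02], [0.04, 2.7], [-1, 4.14], [0.28, 2.66], [-3.11, 3.11]. Speed limits (rad/s): [2.57, 2.57, 3.14, 3.14, 3.14, 3.14].

## Interface

Orientations are given as [roll, pitch, yaw] about the fixed x, y, z axes, in that order (R = Rz(yaw) Ry(pitch) Rx(roll)).
In Python, from cell import robot, viewer gives the robot as it stands.
- The arm moves only by the shell command python3 -m creep 'ROWS' [OPENING] [FORCE]. ROWS is JSON, a list that holds one entry, the list of rows, each a list of 6 numbers: the shift along the world's x, y, z in mm, then the turn, a rotation vector about the world's x, y, z in degrees. A call has 1 to 5 rows; each row shifts and turns the pose as measured when the row begins; what a row does not reach is not made up. A row lasts 1/12 s, in which the tool goes at most 41.7 mm and 7.16 degrees, less where a joint would pass 70% of its speed; a pose out of reach is approached as far as the arm can. A call with a gripper value outside its range is refused whole. OPENING is the closure, from -1 (fully open) to 1 (shut), set as the call begins (- or left out, the last holds). The fingers move at their own pace and stop on an object; FORCE is the grip in N (left out, the last holds). Time passes only in rows, so rows that do not move let the fingers close. It gives the time, the measured TCP pose, the force and the opening at its end, in the units of the state.
- robot.observe(): the state, without advancing time (a new reading comes with each control period).
- viewer.read_camera(name): name is "side" or "top"; returns the picture (480x640x3 uint8, blue, green, red); there is no depth.
- viewer.camera_model(name): a dict with "fx", "fy", "cx", "cy" (pixels), "pose" (4x4, takes a point from camera to world coordinates). Camera axes: x right, y up, looking along -z (the intrinsics and any distortion apply to the point x, -y, -z); pixel columns grow to the right and rows downward; lengths in m; the calibration is good to about 2 mm. A picture is of the moment at which its call begins. camera_model takes no time and is no camera call.
- robot.hand_in(): hands the job in, once; it reports no verdict.
The state is a dict: "time": time; "qpos": joint angles; "qvel": joint speeds; "joint_efforts": joint torques, N m; "tool_pos": TCP position; "tool_rot": TCP orientation; "contact_force": force on the tool from outside, world axes, zero at the start; "torque": the same for the moment, N m; "opening": finger opening in m.
Only numpy, scipy, OpenCV 4.12 (cv2) and the standard library are available. Lean on these libraries where they do the work, as an engineer would, in place of code of your own. Each camera call takes 0.05 s, during which the arm holds its last target. There are 200 camera calls.

## Task

The striped drum clamped in the little bench vise turns unevenly because one side of it is heavy. Press its red finger knob fully home in the square socket at the end of the drum, then turn the drum by the knob to feel which side is heavy. Finish while still holding the drum by the knob, at rest with its heavy side at the bottom, so that I can stick a balance weight on top; leave everything else where it is.

Things in the scene. Friction and masses are not known exactly. Their poses are not given: they have to be found in the camera images.
- knob_center (a point): Loose finger knob, 60 g, standing in the tray. Red eight-sided head, 36 mm across flats, 44 mm tall, on a square steel stem 24 mm wide, 14 mm long, its last 5 mm a cone down to 18 mm. The point is the head's centre: 22 mm above its underside, 36 mm above the stem's foot. z points up out of the head; x and y are square to the stem's sides and to four of the head's flats
- socket (a point): Centre of the mouth of the drum's socket (26.5 mm square, 16 mm deep, mouth bevelled 3 mm) in the aluminium hub block, 48 mm wide, 16 mm high, on the drum's end; turns with the drum. z points out along its axis, 45 degrees from upright, leaning to the robot; x, y square to the socket, x to the green dot. Knob home: head on the hub, its centre 22 mm out from here, 0.23 rad of play in turning
- drum (a joint): Turn of the drum (120 mm diameter, 100 mm long, striped) about the socket's z, rad, right-handed; free over a full turn both ways. Bearing drag of about 0.26 N m keeps it wherever it is left. An unseen off-centre pack inside makes one side heavy: up to 0.14 to 0.21 N m more, against you as that side rises, with you as it sinks. Which side it is differs every time and is unrelated to dot or value
- axis (a point): The same point in space as the socket's mouth, but fixed to the vise: it does not turn. z out along the drum's axis, x straight uphill in the plane of the drum's end (so -x is the lowest side of the drum), y level
- tray: Fixed blue parts tray, 200 x 290 mm, walls 4 mm thick and 16 mm high, floor 4 mm thick; origin at the centre of its underside, long side along its y axis
- drops: Eye-drop bottle standing in the tray, 27 mm in diameter, 58 mm tall, green cap; origin at the centre of its underside. Leave it
- contact_lens: Black hand-held examination lens standing in the tray, 37 mm in diameter, 34 mm tall; origin at the centre of its underside. Leave it
- screwdriver: Screwdriver lying in the tray along the far long side, 150 mm long. Leave it
- lens_case: Grey ribbed round lens case on the table, 88 mm in diameter, 48 mm tall; origin at the centre of its underside. Leave it
- weight_roll: Dark roll of stick-on balance weight on the table, 68 mm in diameter, 19 mm tall; origin at the centre of its underside. Leave it
- penlight: Aluminium penlight lying on the table, 128 mm long, 16 mm in diameter. Leave it
- saline: White bottle on the table, 48 mm in diameter, 120 mm tall; origin at the centre of its underside. Leave it
- vise: Fixed blue bench vise that clamps the drum by its handle, round base 112 mm in diameter; origin at the centre of its underside. The drum leans from here towards -x of this body (the robot's side)
Things that resemble listed ones, but are neither listed nor needed, are in the scene too. What is shaped like the part that bears knob_center but blue is not meant.

How it is judged:
On the way, in this order (a step that is already met when the one before it is completed fails the run):
1. the knob is fully home in the drum's socket (distance between knob_center and socket below 0.0255 m and z of knob_center in the frame of socket below 0.0245 m and angle between the z axis of knob_center and the z axis of socket, either way round below 0.12 rad), for 0.2 s.
2. the drum, turned by the knob in the fingers, has its heavy side at the bottom (x of heavy_pack_c0 in the frame of axis below -0.0387 m and contact force between the fingers and knob above 1 N), for 0.2 s.
At the end, for the whole second after the job is handed in: The knob is home in the socket (gap under the head less than 2.5 mm, not cocked), the drum's heavy side is within about 23 degrees of its lowest position, the drum is at rest, and the fingers still hold the knob without leaning on the drum itself (under 4 N) (all of step 1 and all of step 2 and contact force between the arm and drum below 4 N and angular speed of drum below 0.1 rad/s); the arm keeps its last pose, push and grip.
It fails at once if something else in the tray is shifted by more than 3 cm or tipped over (distance of any of drops, contact_lens, screwdriver from where it was at the start of the episode above 0.03 m or angle between any of drops, contact_lens's own z axis and vertical above 0.6 rad).
It fails at once if something lying on the table is shifted by more than 3 cm or tipped over (distance of any of lens_case, weight_roll, penlight, saline from where it was at the start of the episode above 0.03 m or angle between saline's own z axis and vertical above 0.6 rad).
It also fails if it takes over 70 s, if anything falls off the work surface, if the arm or the gripper's body presses on something with over 40 N, if the wrist force passes 120 N, or if a joint passes its speed limit or range.

## Working session

There is one attempt and no reset: what is moved stays moved. The work goes in short steps, Python scripts to look and compute and a shell command to move; the robot and the scene stay as the last step left them, time stands still between calls to the robot, and variables do not carry over. Pictures are saved under pics/ and viewed, about 8 in all and at most 12, crops included, and the job is handed in when it is done.

```bash
ls; mkdir -p pics; python3 - <<'E'
from cell import robot, viewer
import cv2,numpy as np
for n in("side","top"):
    im=viewer.read_camera(n); cv2.imwrite(f"pics/{n}0.png",im)
    m=viewer.camera_model(n); print(n,{k:(np.round(v,4).tolist() if k=='pose' else v) for k,v in m.items()})
print(robot.observe())
E
```

```text
pics
side {'fx': 484.60813664053535, 'fy': 484.60813664053535, 'cx': 317.5477590635222, 'cy': 243.2082700975447, 'pose': [[0.9941, 0.0371, -0.102, 0.4523], [-0.1058, 0.5389, -0.8357, -0.7296], [0.0239, 0.8415, 0.5397, 0.6671], [0.0, 0.0, 0.0, 1.0]]}
top {'fx': 480.6621593502422, 'fy': 480.6621593502422, 'cx': 319.1553202445584, 'cy': 235.67541812166263, 'pose': [[-0.0146, 0.9916, -0.1286, 0.3815], [-0.9996, -0.0178, -0.0235, 0.0635], [-0.0256, 0.1282, 0.9914, 1.2783], [0.0, 0.0, 0.0, 1.0]]}
{'time': 0.1, 'qpos': array([-1.31700857e+00,  3.42619426e-01,  1.52489751e+00, -2.69967139e-06,
        1.27540256e+00, -1.45996138e-01]), 'qvel': array([ 0.00093636, -0.00191091, -0.00167864, -0.00022612,  0.00169034,
       -0.0008749 ]), 'joint_efforts': array([ 1.61874119e-03, -4.32005847e+01, -2.44693279e+01,  7.20303459e-02,
        5.26095985e-02, -5.39410462e-05]), 'tool_pos': array([ 0.20433183, -0.48347495,  0.40414012]), 'tool_rot': array([-3.14027955e+00, -1.90471970e-04,  3.99784559e-01]), 'contact_force': array([ 0.21901128, -0.04982748,  0.99015887]), 'torque': array([-0.00587632,  0.03876559, -0.00145077]), 'opening': 0.0921587406169993}
```

View pics/side0.png

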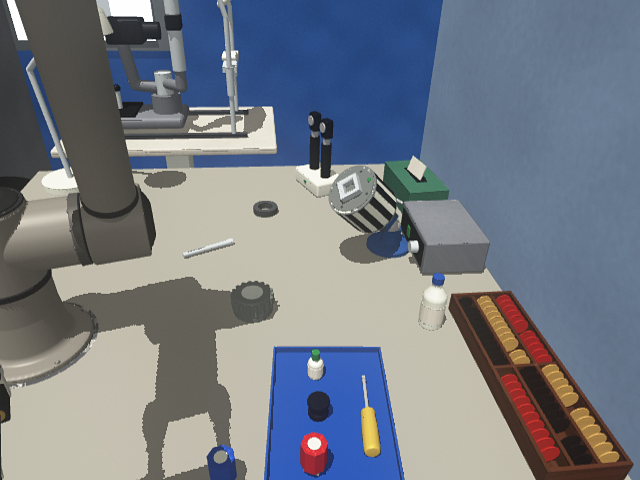

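View pics/top0.png

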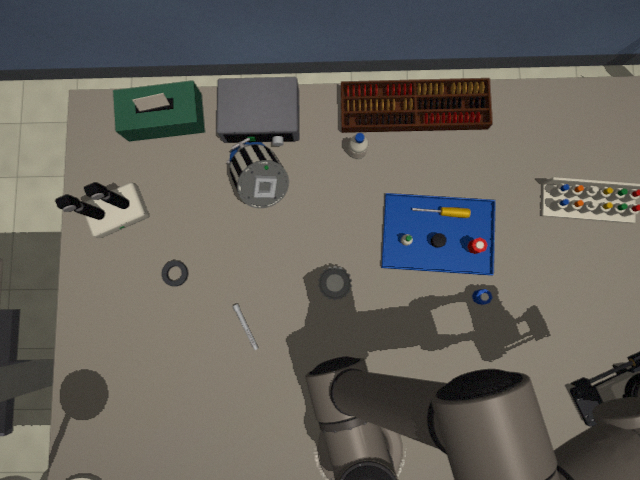

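Candidates for the knob are the red octagon in the tray (side 314,455; top 479,245) and its blue twin on the table (side 221,462; top 483,297). The red abacus beads and dropper caps don't match the shape. I choose the red octagon in the tray and check it up close, together with the socket.

```bash
cat > h.py <<'E'
import numpy as np,cv2
from cell import robot,viewer
from scipy.spatial.transform import Rotation as Ro
def ray(n,u,v):
    m=viewer.camera_model(n);P=np.array(m['pose'])
    d=np.array([(u-m['cx'])/m['fx'],-(v-m['cy'])/m['fy'],-1.]);d=P[:3,:3]@d
    return P[:3,3],d/np.linalg.norm(d)
def onz(n,u,v,z):
    o,d=ray(n,u,v);return o+d*(z-o[2])/d[2]
def onplane(n,u,v,p,nn):
    o,d=ray(n,u,v);return o+d*((p-o)@nn)/(d@nn)
def tri(a,b,ns=("side","top")):
    o1,d1=ray(ns[0],*a);o2,d2=ray(ns[1],*b)
    s=np.linalg.lstsq(np.c_[d1,-d2],o2-o1,rcond=None)[0]
    p,q=o1+s[0]*d1,o2+s[1]*d2
    return (p+q)/2,np.linalg.norm(p-q)
def proj(n,p):
    m=viewer.camera_model(n);P=np.array(m['pose']);c=P[:3,:3].T@(np.array(p)-P[:3,3])
    return np.array([m['cx']+m['fx']*c[0]/-c[2],m['cy']-m['fy']*c[1]/-c[2]])
def crop(im,x,y,w,h,s):
    return cv2.resize(im[y:y+h,x:x+w],None,fx=s,fy=s,interpolation=cv2.INTER_CUBIC)
E
python3 - <<'E'
from h import *
s=cv2.imread('pics/side0.png');t=cv2.imread('pics/top0.png')
a=np.hstack([crop(s,285,420,60,60,5),crop(t,459,225,40,40,7.5)])
b=np.hstack([crop(s,320,155,80,60,5)[:300,:400],crop(t,220,130,80,60,5)[:, :400]])
b=cv2.resize(b,(600,225)); 
b2=np.hstack([crop(s,320,160,60,50,6.6),crop(t,235,160,60,50,6.6)])
a=cv2.resize(a,(b2.shape[1],int(300*b2.shape[1]/600)))
cv2.imwrite('pics/c1.png',cv2.resize(np.vstack([a,b2])[:, :],None,fx=.8,fy=.8))
hsv=cv2.cvtColor(t,cv2.COLOR_BGR2HSV)
E
```

```text
(no output)
```

View pics/c1.png

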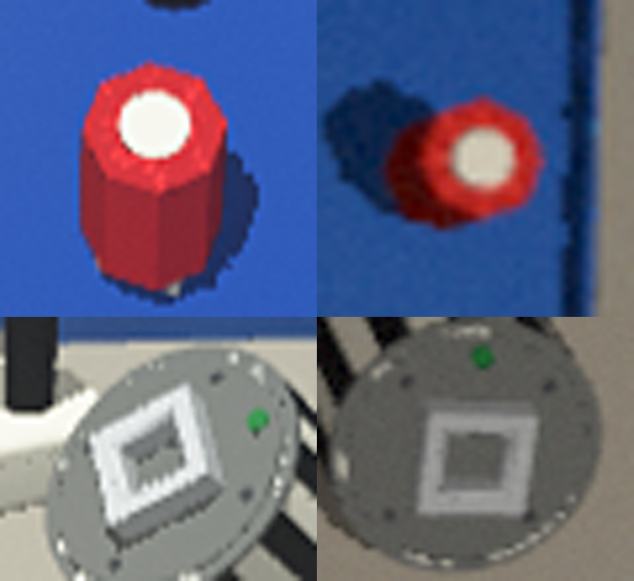

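The red knob stands on its stem, with stem corners peeking out under two diagonal flats at crop (100,266) and (172,290), so the flat between them faces a stem side. The hub is visible in both views, with the green dot on its uphill side (side ~369,180; top ~266,167).

```bash
python3 - <<'E'
from h import *
np.set_printoptions(precision=4,suppress=True)
s=cv2.imread('pics/side0.png');t=cv2.imread('pics/top0.png')
# knob
def blob(im,x,y,w,h):
    g=cv2.cvtColor(im[y:y+h,x:x+w],cv2.COLOR_BGR2HSV)
    m=((g[...,1]<90)&(g[...,2]>140)).astype(np.uint8);m=cv2.connectedComponentsWithStats(m)
    i=1+np.argmax(m[2][1:,4]);return m[3][i]+[x,y],m[2][i,4]
a,na=blob(s,300,430,30,25);b,nb=blob(t,470,235,20,20);print(a,na,b,nb,tri(a,b))
print(onz('side',*a,.062),onz('top',*b,.062))
K=5.28
vs=[(152,63),(207,80),(226,125),(212,172),(158,193),(103,175),(82,130),(97,80)]
P=np.array([onz('side',285-.4+x/K,420-.4+y/K,.062) for x,y in vs])
c=P.mean(0);d=P-c;print(c,np.hypot(d[:,0],d[:,1]),np.degrees(np.arctan2(d[:,1],d[:,0])))
sp=[onz('side',285-.4+x/K,420-.4+y/K,.006) for x,y in((100,265),(172,290))];print('stem',sp, [np.degrees(np.arctan2(*(q-c)[1::-1])) for q in sp])
# hub
S=[(190,385),(212,475),(118,528),(90,435)];T=[(432,410),(538,412),(527,517),(418,514)]
H=[]
for p,q in zip(S,T):
    r=tri((320-.4+p[0]/K,160-.4+(p[1]-316.8)/K),(235-.4+(q[0]-316.8)/K,160-.4+(q[1]-316.8)/K));H.append(r[0]);print(*r)
H=np.array(H);c=H.mean(0);u,w,v=np.linalg.svd(H-c);print('c',c,'n',v[2],[np.linalg.norm(H[i]-H[i-1]) for i in range(4)])
g=tri((319.6+258/K,159.6+(420-316.8)/K),(234.6+(483-316.8)/K,159.6+(357-316.8)/K));print('dot',*g,'vec',g[0]-c)
# vise base
E
```

```text
[313.8102 443.1533] 137 [479.5    244.3478] 46 (array([ 0.5079, -0.3117,  0.0637]), np.float64(0.0038102815153764845))
[ 0.5061 -0.3107  0.062 ] [ 0.51   -0.3123  0.062 ]
[ 0.5062 -0.3113  0.062 ] [0.0195 0.0202 0.019  0.0201 0.0195 0.0198 0.0194 0.021 ] [  86.4012   39.5511   -3.8094  -47.1825  -93.1419 -138.8042  178.0216
  132.3864]
stem [array([ 0.4918, -0.3142,  0.006 ]), array([ 0.5109, -0.3233,  0.006 ])] [np.float64(-168.60446339246957), np.float64(-68.62014293877044)]
[0.6502 0.2274 0.2291] 0.00425997272569031
[0.6533 0.1845 0.209 ] 0.0046776178142030915
[0.6153 0.1925 0.1816] 0.00010026888460647048
[0.6111 0.2375 0.2026] 0.004114735090358261
c [0.6325 0.2105 0.2056] n [ 0.5883  0.3824 -0.7126] [np.float64(0.048338983638867364), np.float64(0.04742220377781563), np.float64(0.047560995012674204), np.float64(0.04981417493529396)]
dot [0.675  0.2066 0.2224] 0.003820406171430942 vec [ 0.0425 -0.0039  0.0168]
```

```bash
python3 - <<'E'
from h import *
from scipy.optimize import least_squares
np.set_printoptions(precision=4,suppress=True)
K=5.28
S=[(190,385),(212,475),(118,528),(90,435)];T=[(432,410),(538,412),(527,517),(418,514)]
S=np.array([(319.6+x/K,159.6+(y-316.8)/K) for x,y in S+[(258,420)]]);T=np.array([(234.6+(x-316.8)/K,159.6+(y-316.8)/K) for x,y in T+[(483,357)]])
h=.024
def pts(p):
    R=Ro.from_rotvec(p[3:6]).as_matrix()
    L=np.array([[h,h,0],[h,-h,0],[-h,-h,0],[-h,h,0],[p[6],0,-.016]])
    return p[:3]+L@R.T,R
def f(p,tilt=True):
    W,R=pts(p)
    r=np.r_[[(proj('side',w)-s) for w,s in zip(W,S)],[(proj('top',w)+p[7:9]-s) for w,s in zip(W,T)]].ravel()
    return np.r_[r,p[7:9]*.3,(R[2,2]-.7071)*200*tilt]
z=np.array([-.588,-.382,.713]);x=np.array([.68,-.06,.55]);x-=z*(x@z)/(z@z);x/=np.linalg.norm(x);z/=np.linalg.norm(z)
R0=np.c_[x,np.cross(z,x),z]
p0=np.r_[.6325,.2105,.2056,Ro.from_matrix(R0).as_rotvec(),.045,0,0]
for tl in(True,False):
    o=least_squares(f,p0,args=(tl,));_,R=pts(o.x);print(o.x,o.cost);print(R,np.degrees(np.arctan2(R[1,2],R[0,2])));print(o.fun[:20].reshape(-1,2).T)
z=R[:,2]
# disc ellipse check: side & top
E
```

```text
[ 0.6306  0.2105  0.2058  0.4329 -0.6561 -0.0661  0.0432  0.1305 -1.4416] 1.874971870032014
[[ 0.7936 -0.0753 -0.6037]
 [-0.1943  0.909  -0.3688]
 [ 0.5766  0.41    0.7067]] -148.58198709196506
[[-0.0927  0.3194 -0.8899  0.3653  0.4382 -0.0507  0.2682 -0.2422  0.3842
  -0.3712]
 [-0.3693 -0.3899 -0.3696  0.2793  0.8117  0.4833  0.2747 -0.6577  0.0701
  -0.0407]]
[ 0.6307  0.2107  0.2056  0.4529 -0.6727 -0.0689  0.0431  0.1876 -1.4379] 1.7469432722270737
[[ 0.7837 -0.0825 -0.6157]
 [-0.2057  0.9007 -0.3826]
 [ 0.5861  0.4264  0.6889]] -148.1433601327852
[[-0.21    0.3014 -0.7323  0.4104  0.3744  0.1013  0.2929 -0.4277  0.3272
  -0.3106]
 [-0.4898 -0.2569 -0.1771  0.2409  0.6301  0.5848  0.3152 -0.7799  0.0192
  -0.0099]]
```

```bash
python3 -m creep '[[[41,20,-16,0,0,7],[41,20,-16,0,0,7],[41,20,-16,0,0,7],[41,20,-16,0,0,7],[41,20,-16,0,0,7]]]' -1; python3 -m creep '[[[30,20,-16,0,0,6.3],[30,20,-16,0,0,0],[20,15,-16,0,0,0],[0,0,0,0,0,0]]]'
```

```text
time: 0.52
tool_pos: [0.3823, -0.3972, 0.3337]
tool_rot: [3.138, 0.004, 1.017]
contact_force: [0.5, -1.1, -0.2]
opening: 0.0915
time: 0.85
tool_pos: [0.4702, -0.3344, 0.2793]
tool_rot: [-3.141, 0.0, 1.146]
contact_force: [-0.8, 0.2, -0.2]
opening: 0.0918
```

```bash
python3 -m creep '[[[19,12,-10,0,0,-1.4],[19,11,-10,0,0,0],[0,0,-20,0,0,0],[0,0,0,0,0,0]]]'; python3 - <<'E'
from h import *
s=viewer.read_camera('side');t=viewer.read_camera('top')
cv2.imwrite('pics/g1.png',np.hstack([crop(s,240,330,150,150,2.6),crop(t,420,190,110,110,390/110)]))
E
```

```text
time: 1.18
tool_pos: [0.51, -0.3094, 0.2365]
tool_rot: [-3.138, 0.0, 1.123]
contact_force: [-0.8, 0.4, -1.4]
opening: 0.0919
```

View pics/g1.png

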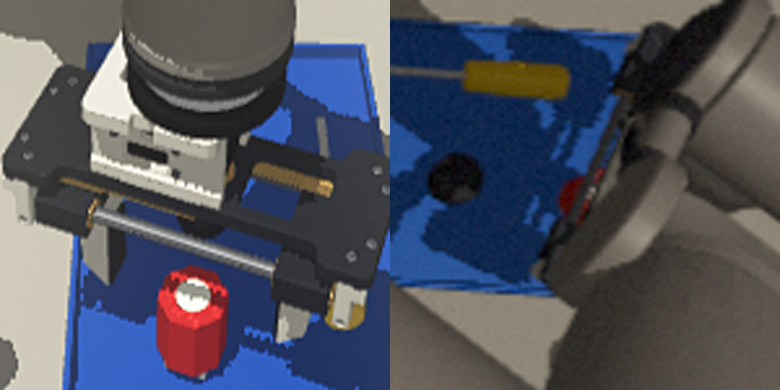

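The knob stands between the open fingers at crop (192,330), with nothing else in reach of them. I'll go down and close.

```bash
python3 -m creep '[[[-2,-2,-12,-0.2,0,0],[0,0,-12,0,0,0],[0,0,-10,0,0,0],[0,0,0,0,0,0]]]' -1; python3 -m creep '[[[0,0,0,0,0,0],[0,0,0,0,0,0],[0,0,0,0,0,0],[0,0,0,0,0,0],[0,0,0,0,0,0]]]' 1 30;python3 -m creep '[[[0,0,0,0,0,0],[0,0,0,0,0,0],[0,0,0,0,0,0]]]'; python3 -c "
from h import *
o=robot.observe();print(o['tool_pos'],o['tool_rot'],o['qpos'],o['opening'],o['contact_force'],o['torque'])"
```

```text
time: 1.62
tool_pos: [0.5075, -0.3158, 0.2097]
tool_rot: [3.131, 0.007, 1.119]
contact_force: [-1.0, 0.0, -0.1]
opening: 0.0919
time: 2.03
tool_pos: [0.5074, -0.317, 0.2116]
tool_rot: [3.129, 0.007, 1.117]
contact_force: [-0.5, -0.1, -0.6]
opening: 0.0634
time: 2.28
tool_pos: [0.5076, -0.317, 0.2124]
tool_rot: [3.128, 0.008, 1.117]
contact_force: [0.3, 0.3, -0.2]
opening: 0.0429
[ 0.50759114 -0.31696935  0.21241103] [3.12750251 0.00755749 1.11738691] [-0.68525465  0.67496452  1.5417687  -0.00521712  0.90941626 -0.22872588] 0.04291628604607189 [ 0.2622863   0.25754892 -0.16806523] [-0.02203132 -0.00232801 -0.00618977]
```

```bash
python3 -m creep '[[[0,3,-1,0,0,0],[0.5,2.5,-5,0.8,-0.4,0],[0,0,-4,0,0,0],[0,0,0,0,0,0]]]' -0.3; python3 -m creep '[[[0,0,0,0,0,0]]]'
```

```text
time: 2.62
tool_pos: [0.5082, -0.3106, 0.2016]
tool_rot: [3.127, -0.01, 1.118]
contact_force: [-0.5, 0.1, 0.1]
opening: 0.059
time: 2.7
tool_pos: [0.5082, -0.3105, 0.2012]
tool_rot: [3.128, -0.01, 1.118]
contact_force: [0.6, -0.3, 0.3]
opening: 0.0595
```

```bash
python3 -m creep '[[[0,0,0,0,0,0],[0,0,0,0,0,0],[0,0,0,0,0,0],[0,0,0,0,0,0],[0,0,0,0,0,0]]]' 1 30;python3 -m creep '[[[0,0,0,0,0,0],[0,0,0,0,0,0],[0,0,0,0,0,0]]]';python3 -m creep '[[[0,0,5,0,0,0],[0,0,15,0,0,0],[0,0,30,0,0,0],[0,0,40,0,0,0],[0,0,40,0,0,0]]]'; python3 - <<'E'
from h import *
np.set_printoptions(precision=4,suppress=True)
o=robot.observe();print(o['tool_pos'],o['tool_rot'],o['qpos'],o['opening'])
R=Ro.from_euler('xyz',o['tool_rot']).as_matrix();print(R)
z=np.array([-.6037,-.3688,.7067]);x=np.array([.7936,-.1943,.5766]);y=np.cross(z,x)
p=np.array([.6306,.2105,.2058])
# tool z=-z; tool y = +-x or +-y (socket)
for s in(x,y,-x,-y):
    Rt=np.c_[np.cross(s,-z),s,-z]
    print((Ro.from_matrix(Rt)*Ro.from_matrix(R).inv()).as_rotvec(degrees=True),'TCP',p+z*(.022+.162+.09))
E
```

```text
time: 3.12
tool_pos: [0.5081, -0.3105, 0.2009]
tool_rot: [3.128, -0.01, 1.118]
contact_force: [-0.2, -1.3, 0.6]
opening: 0.0365
time: 3.37
tool_pos: [0.5081, -0.3106, 0.2009]
tool_rot: [3.128, -0.01, 1.118]
contact_force: [-0.8, -0.8, -0.5]
opening: 0.0357
time: 3.78
tool_pos: [0.5054, -0.3086, 0.3262]
tool_rot: [-3.134, -0.015, 1.117]
contact_force: [-0.2, 0.3, -0.2]
opening: 0.0359
[ 0.5054 -0.3086  0.3262] [-3.1344 -0.0147  1.117 ] [-0.6807  0.5344  1.4413  0.0137  1.1763 -0.2323] 0.035872233793440726
[[ 0.4383  0.8988 -0.0001]
 [ 0.8987 -0.4382  0.0163]
 [ 0.0147 -0.0072 -0.9999]]
[ 14.9224 -42.6073  20.4934] TCP [0.4652 0.1094 0.3994]
[-22.5011 -48.7959 105.0241] TCP [0.4652 0.1094 0.3994]
[  57.8882   22.84   -146.7018] TCP [0.4652 0.1094 0.3994]
[ 42.5155 -19.2812 -64.3905] TCP [0.4652 0.1094 0.3994]
```

```bash
python3 -m creep '[[[-3,37,10,1.5,-4.3,2.05],[-3,37,10,1.5,-4.3,2.05],[-3,37,10,1.5,-4.3,2.05],[-3,37,10,1.5,-4.3,2.05],[-3,37,10,1.5,-4.3,2.05]]]';python3 -m creep '[[[-4,37,5,1.5,-4.3,2.05],[-4,37,5,1.5,-4.3,2.05],[-4,37,5,1.5,-4.3,2.05],[-4,37,5,1.5,-4.3,2.05],[-4,37,5,1.5,-4.3,2.05]]]'; cat > t.py <<'E'
from h import *
import sys
np.set_printoptions(precision=4,suppress=True)
z=np.array([-.6037,-.3688,.7067]);x=np.array([.7936,-.1943,.5766]);y=np.cross(z,x)
p=np.array([.6306,.2105,.2058])
def st(so,ang=0):
    o=robot.observe();R=Ro.from_euler('xyz',o['tool_rot']).as_matrix()
    s=x*np.cos(ang)+y*np.sin(ang)
    Rt=np.c_[np.cross(s,-z),s,-z]
    d=(Ro.from_matrix(Rt)*Ro.from_matrix(R).inv()).as_rotvec(degrees=True)
    g=(p+z*(.022+.161+so)-o['tool_pos'])*1e3
    print('t',o['time'],'move',g,'rot',d,'q',o['qpos'],'F',o['contact_force'],'T',o['torque'],o['opening'])
    k=o['tool_pos']+R[:,2]*.161
    print('axis frame knob mm:',(np.c_[x,y,z].T@(k-p))*1e3)
    return o,R,k
if __name__=='__main__': st(float(sys.argv[1]))
E
python3 t.py .09
```

```text
time: 4.2
tool_pos: [0.4907, -0.1244, 0.3894]
tool_rot: [2.804, -0.267, 1.345]
contact_force: [0.2, 0.1, -0.8]
opening: 0.0357
time: 4.62
tool_pos: [0.4668, 0.0687, 0.4208]
tool_rot: [2.388, -0.427, 1.677]
contact_force: [1.4, 0.7, -0.6]
opening: 0.0358
t 4.6167 move [ -0.9751  41.1227 -22.0383] rot [-0.617   3.5614  0.2953] q [-0.1607  0.1003  1.9386  0.9598  0.614  -0.77  ] F [ 1.364   0.6819 -0.5792] T [-0.1939  0.3459  0.013 ] 0.035813065908691294
axis frame knob mm: [ 31.0228 -25.5151 142.4405]
```

```bash
python3 -m creep '[[[8,20,-17,-0.3,1.8,0.2],[8,20,-17,-0.3,1.8,0.1],[7,16,-16,0,0,0],[0,0,0,0,0,0]]]';python3 t.py .05;python3 -m creep '[[[0,0,0,0,0,0]]]';python3 t.py .05
```

```text
time: 4.95
tool_pos: [0.4861, 0.1336, 0.374]
tool_rot: [2.447, -0.425, 1.669]
contact_force: [-0.5, 0.6, -2.0]
opening: 0.0357
t 4.95 move [ 3.8223 -9.0702 -3.5617] rot [-0.2058  0.543  -0.651 ] q [ 0.0106  0.2162  1.9289  0.968   0.4682 -0.7014] F [-0.4962  0.5665 -1.9772] T [-0.3119  0.4202 -0.0293] 0.03569873261291755
axis frame knob mm: [-2.0633 11.8055 73.4747]
time: 5.03
tool_pos: [0.4859, 0.1344, 0.3741]
tool_rot: [2.447, -0.425, 1.671]
contact_force: [0.3, 0.2, -1.0]
opening: 0.0358
t 5.0333 move [ 4.0171 -9.8597 -3.6081] rot [-0.2111  0.5218 -0.7774] q [ 0.0121  0.2163  1.9286  0.9674  0.4691 -0.701 ] F [ 0.3205  0.1523 -0.9664] T [-0.2536  0.3008 -0.0163] 0.03575980907010424
axis frame knob mm: [-2.5455 12.7611 73.3356]
```

```bash
python3 -m creep '[[[4,-9.5,-3.5,-0.2,0.5,-0.8],[0,0,0,0,0,0],[0,0,0,0,0,0]]]';python3 t.py .05; python3 - <<'E'
from h import *
s=viewer.read_camera('side');t=viewer.read_camera('top')
cv2.imwrite('pics/s2.png',s);cv2.imwrite('pics/t2.png',t)
cv2.imwrite('pics/g2.png',np.hstack([crop(s,300,110,100,100,4),crop(t,225,130,100,100,4)]))
E
```

```text
time: 5.28
tool_pos: [0.4902, 0.1227, 0.3721]
tool_rot: [2.455, -0.422, 1.652]
contact_force: [-0.5, -0.4, 0.5]
opening: 0.036
t 5.2833 move [-0.2351  1.8766 -1.6392] rot [0.0171 0.122  0.1385] q [-0.0127  0.2217  1.9251  0.957   0.4763 -0.6985] F [-0.5379 -0.4236  0.5112] T [-0.2303  0.3238  0.0215] 0.03596648088940374
axis frame knob mm: [ 1.9706 -1.2473 73.6929]
```

View pics/g2.png

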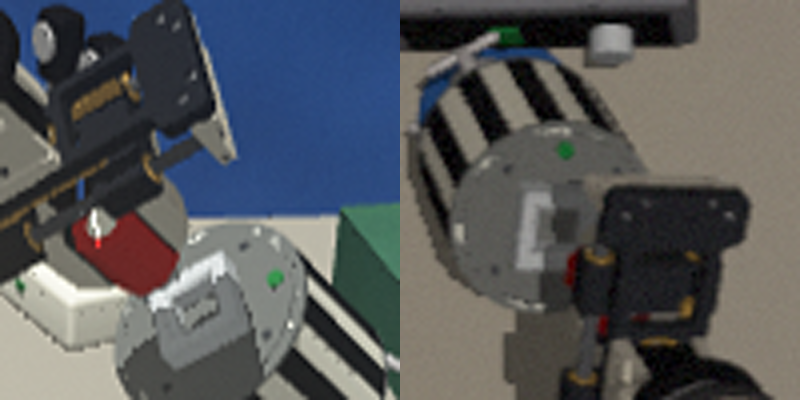

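```bash
python3 - <<'E'
from t import *
o,R,k=st(.05)
def c(n,q):
    u=proj(n,q); return (u-[300,110])*4 if n=='side' else (u-[225,130])*4
f=c
for n in('side','top'):
    print(n,'sock',f(n,p),'knob',f(n,k),'under',f(n,k+R[:,2]*.022),'top',f(n,k-R[:,2]*.022),'foot',f(n,k+R[:,2]*.036))
s=cv2.imread('pics/s2.png');t=cv2.imread('pics/t2.png')
for n,im in(('side',s),('top',t)):
    h=cv2.cvtColor(im,cv2.COLOR_BGR2HSV);m=(((h[...,0]<8)|(h[...,0]>172))&(h[...,1]>140)&(h[...,2]>50)).astype(np.uint8)
    u0,v0=(300,110) if n=='side' else (225,130)
    m=m[v0:v0+100,u0:u0+100];ys,xs=np.nonzero(m);print(n,len(xs),'bbox',xs.min()*4,xs.max()*4,ys.min()*4,ys.max()*4)
v=np.hstack([crop(s,315,150,50,50,8),crop(t,245,165,50,50,8)])
for n,off,x0 in(('side',(315,150),0),('top',(245,165),400)):
    for q,col in((p,(0,255,0)),(k,(255,255,0)),(k+R[:,2]*.022,(0,255,255)),(k+R[:,2]*.036,(255,0,255))):
        u=((proj(n,q)-off)*8+[x0+4,4]).astype(int);cv2.circle(v,tuple(map(int,u)),4,col,2)
cv2.imwrite('pics/g3.png',cv2.convertScaleAbs(v,alpha=1.5))
E
```

```text
t 5.3833 move [-0.2364  1.7844 -1.652 ] rot [0.0228 0.1398 0.1487] q [-0.0124  0.2217  1.9252  0.9573  0.4757 -0.6986] F [ 0.6666 -0.1206 -0.7302] T [-0.2336  0.3109  0.0179] 0.03604431324949209
axis frame knob mm: [ 2.0172 -1.1778 73.6674]
side sock [193.107  302.5038] knob [125.6727 236.1184] under [147.8158 256.6731] top [102.7843 214.872 ] foot [161.5354 269.4085]
top sock [161.1674 235.7428] knob [200.6122 290.2151] under [189.188  272.2095] top [212.4226 308.8294] foot [182.1106 261.0547]
side 306 bbox 72 172 212 288
top 26 bbox 164 244 252 328
```

View pics/g3.png

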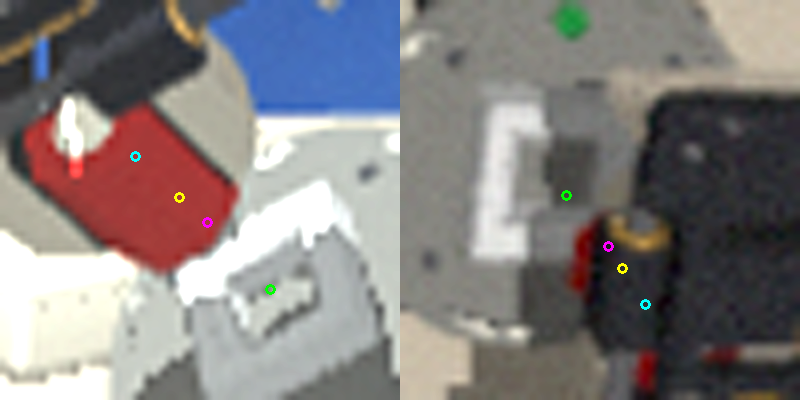

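The side view shows the knob aimed at the socket: head centre near crop (125,190), hub mouth near (272,291). Its lateral error is about 1–2 mm, which the bevel can take up. I'll advance along the axis.

```bash
python3 -m creep '[[[7,4.5,-8,0,0.1,0.1],[7,4.5,-8,0,0,0],[6,4,-7,0,0,0],[0,0,0,0,0,0]]]';python3 t.py .014
```

```text
time: 5.72
tool_pos: [0.5122, 0.1349, 0.3489]
tool_rot: [2.453, -0.422, 1.651]
contact_force: [-1.0, -0.5, -0.9]
opening: 0.0354
t 5.7167 move [-0.4805  2.9779 -3.886 ] rot [0.0286 0.2519 0.2675] q [ 0.017   0.2955  1.8995  1.0324  0.4266 -0.7625] F [-0.9738 -0.5463 -0.9091] T [-0.2897  0.378  -0.0062] 0.03544721482943525
axis frame knob mm: [ 4.1509 -1.5099 39.545 ]
```

```bash
python3 -m creep '[[[-2.1,1.9,-0.8,0,0.2,0.2],[2.4,1.5,-2.8,0,0,0],[0,0,0,0,0,0]]]';python3 t.py 0;python3 -m creep '[[[2.4,1.5,-2.8,0,0,0],[0,0,0,0,0,0]]]';python3 t.py 0
```

```text
time: 5.97
tool_pos: [0.5127, 0.1388, 0.3441]
tool_rot: [2.459, -0.422, 1.653]
contact_force: [0.7, 0.3, -0.6]
opening: 0.0359
t 5.9667 move [ 7.4416  4.1853 -8.9312] rot [ 0.0253 -0.0729  0.0173] q [ 0.0252  0.3053  1.9001  1.0404  0.4216 -0.7686] F [ 0.6632  0.2909 -0.6354] T [-0.277   0.3152  0.0448] 0.035857010705063135
axis frame knob mm: [-0.1099  0.2939 34.3368]
time: 6.13
tool_pos: [0.5151, 0.1407, 0.3415]
tool_rot: [2.458, -0.423, 1.654]
contact_force: [-0.1, 0.1, -0.1]
opening: 0.0357
t 6.1333 move [ 4.9958  2.2961 -6.3587] rot [-0.0032 -0.0369 -0.0208] q [ 0.0292  0.3137  1.8966  1.0509  0.4168 -0.7774] F [-0.1368  0.0865 -0.1458] T [-0.1746  0.3195  0.0534] 0.03574292439292954
axis frame knob mm: [ 0.035   0.9171 30.3455]
```

```bash
python3 -m creep '[[[2.4,1.2,-2.9,0,0,0],[0,0,0,0,0,0]]]';python3 t.py 0;python3 -m creep '[[[2.4,1.2,-2.9,0,0,0],[0,0,0,0,0,0]]]';python3 t.py 0
```

```text
time: 6.3
tool_pos: [0.5171, 0.1427, 0.3403]
tool_rot: [2.455, -0.424, 1.657]
contact_force: [-0.0, -0.3, -0.8]
opening: 0.0358
t 6.3 move [ 3.0178  0.3417 -5.1469] rot [-0.1147  0.1054 -0.1502] q [ 0.0327  0.3195  1.8931  1.0627  0.4145 -0.7879] F [-0.0094 -0.2714 -0.8367] T [-0.2675  0.3746  0.0151] 0.03581779285065096
axis frame knob mm: [ 0.7637  2.5838 27.5751]
time: 6.47
tool_pos: [0.5194, 0.1442, 0.3375]
tool_rot: [2.454, -0.425, 1.658]
contact_force: [-0.3, -0.5, -2.1]
opening: 0.0355
t 6.4667 move [ 0.7695 -1.2399 -2.3987] rot [-0.1324  0.1372 -0.2009] q [ 0.0359  0.3277  1.8902  1.0744  0.4102 -0.7988] F [-0.305  -0.4829 -2.149 ] T [-0.2725  0.3039  0.0105] 0.035486968561537484
axis frame knob mm: [ 0.6825  2.8641 23.6929]
```

```bash
python3 -m creep '[[[2.4,0.5,-3.2,0,0,0],[0,0,0,0,0,0]]]';python3 t.py 0;python3 -m creep '[[[2.4,1.0,-2.9,0,0,0],[0,0,0,0,0,0]]]';python3 t.py 0
```

```text
time: 6.63
tool_pos: [0.5213, 0.1451, 0.3351]
tool_rot: [2.453, -0.426, 1.66]
contact_force: [-1.6, -0.8, -2.0]
opening: 0.0358
t 6.6333 move [-1.1484 -2.0623  0.0191] rot [-0.1953  0.2007 -0.2789] q [ 0.0371  0.3347  1.8883  1.0888  0.4079 -0.8137] F [-1.5589 -0.8093 -1.9659] T [-0.3379  0.4592  0.0361] 0.035833984354206344
axis frame knob mm: [ 0.7356  2.7774 20.5248]
time: 6.8
tool_pos: [0.5223, 0.1459, 0.3336]
tool_rot: [2.451, -0.426, 1.662]
contact_force: [-0.3, 0.6, -2.6]
opening: 0.0356
t 6.8 move [-2.1466 -2.8619  1.5004] rot [-0.2328  0.2961 -0.3396] q [ 0.0385  0.3389  1.8878  1.1003  0.4056 -0.8256] F [-0.2623  0.612  -2.642 ] T [-0.2341  0.4346  0.1128] 0.03559466584974141
axis frame knob mm: [ 0.699   3.0562 18.5825]
```

```bash
python3 -m creep '[[[2.4,1.0,-2.9,0,0,0],[0,0,0,0,0,0]]]';python3 t.py 0;python3 -m creep '[[[2.4,1.0,-2.9,0,0,0],[2.4,1.0,-2.9,0,0,0]]]';python3 t.py 0
python3 - <<'E'
from h import *
s=viewer.read_camera('side');t=viewer.read_camera('top')
cv2.imwrite('pics/g4.png',cv2.convertScaleAbs(np.hstack([crop(s,315,150,60,60,6.6),crop(t,235,155,60,60,6.6)]),alpha=1.5))
E
```

```text
time: 6.97
tool_pos: [0.5227, 0.1462, 0.3326]
tool_rot: [2.449, -0.426, 1.664]
contact_force: [-0.0, 1.1, -2.2]
opening: 0.0359
t 6.9667 move [-2.5856 -3.2299  2.5356] rot [-0.2446  0.421  -0.376 ] q [ 0.0391  0.3412  1.8884  1.1114  0.4033 -0.8376] F [-0.0392  1.073  -2.2161] T [-0.279   0.587   0.1019] 0.03585176861671874
axis frame knob mm: [ 0.6576  3.0875 17.4524]
time: 7.13
tool_pos: [0.523, 0.1466, 0.3314]
tool_rot: [2.443, -0.426, 1.667]
contact_force: [-67.6, -33.4, 50.3]
opening: 0.036
t 7.1333 move [-2.8669 -3.598   3.7302] rot [-0.2575  0.7073 -0.4327] q [ 0.0397  0.3436  1.8906  1.1318  0.3994 -0.8599] F [-67.5891 -33.4478  50.3065] T [-0.9893  2.4786  0.1609] 0.036017292965197185
axis frame knob mm: [ 0.7866  3.1913 16.3095]
```

View pics/g4.png

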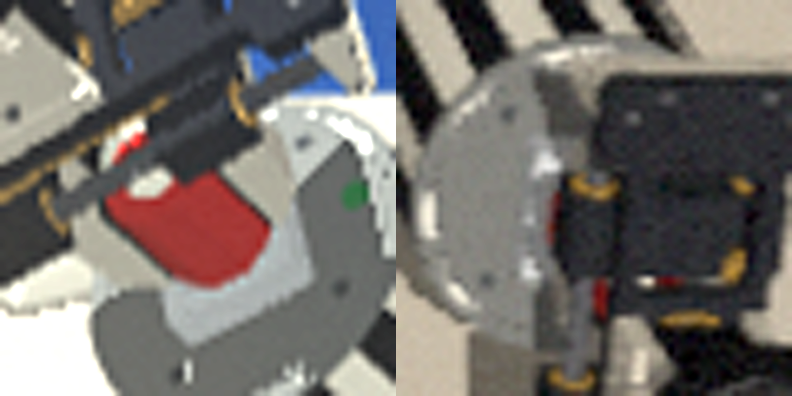

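The knob's head sits flush on the hub (side crop ~210,280) and the axial force jumped to about 89 N, so it is home. I'll relax the push now.

```bash
python3 -m creep '[[[0,0,0,0,0,0]]]';python3 t.py 0;python3 -m creep '[[[-0.4,-0.2,0.5,0,0,0],[0,0,0,0,0,0]]]';python3 t.py 0
```

```text
time: 7.32
tool_pos: [0.5215, 0.1459, 0.3324]
tool_rot: [2.442, -0.426, 1.666]
contact_force: [-0.2, 1.4, -2.8]
opening: 0.0361
t 7.3167 move [-1.3781 -2.9096  2.6817] rot [-0.2633  0.7574 -0.3868] q [ 0.0385  0.3394  1.8938  1.1319  0.3999 -0.8602] F [-0.2297  1.4078 -2.8481] T [-0.2179  0.6087  0.1975] 0.0361262639414709
axis frame knob mm: [ 0.5256  3.0737 18.2044]
time: 7.48
tool_pos: [0.5204, 0.1454, 0.3335]
tool_rot: [2.442, -0.426, 1.666]
contact_force: [-0.8, 1.9, 0.4]
opening: 0.0359
t 7.4833 move [-0.2908 -2.3543  1.6761] rot [-0.2712  0.7949 -0.3609] q [ 0.0373  0.336   1.8959  1.1307  0.4007 -0.8592] F [-0.7512  1.8663  0.3664] T [-0.0393  0.4214  0.2299] 0.03585146736824974
axis frame knob mm: [ 0.4778  3.0599 19.7775]
```

```bash
python3 - <<'E'
from t import *
o,R,k=st(0)
s=viewer.read_camera('side');cv2.imwrite('pics/s5.png',s)
print('proj k',proj('side',k),'73.7->',proj('side',p+x*.002-y*.0012+z*.0737))
def red(f,off=(300,110)):
    im=cv2.imread(f) if isinstance(f,str) else f
    h=cv2.cvtColor(im,cv2.COLOR_BGR2HSV);m=(((h[...,0]<8)|(h[...,0]>172))&(h[...,1]>140)&(h[...,2]>50))
    m[:, :310]=0;m[:140]=0;m[220:]=0;m[:,380:]=0
    ys,xs=np.nonzero(m);i=np.argsort(xs+ys)[-6:];j=np.argsort(ys)[-4:];l=np.argsort(xs)[-4:]
    print(len(xs),'cent',xs.mean(),ys.mean(),'far',xs[i].mean(),ys[i].mean(),'low',xs[j].mean(),ys[j].mean(),'right',xs[l].mean(),ys[l].mean())
red('pics/s2.png');red(s)
v=crop(s,320,155,50,45,12)
for q,col in((p,(0,255,0)),(k+R[:,2]*.022,(0,255,255)),(k+R[:,2]*.017,(255,0,255))):
    u=((proj('side',q)-(320,155))*12+6).astype(int);cv2.circle(v,tuple(map(int,u)),4,col,2)
cv2.imwrite('pics/g5.png',cv2.convertScaleAbs(v,alpha=1.4))
E
```

```text
t 7.4833 move [-0.2908 -2.3543  1.6761] rot [-0.2712  0.7949 -0.3609] q [ 0.0373  0.336   1.8959  1.1307  0.4007 -0.8592] F [-0.7512  1.8663  0.3664] T [-0.0393  0.4214  0.2299] 0.03585146736824974
axis frame knob mm: [ 0.4778  3.0599 19.7775]
proj k [343.6073 180.159 ] 73.7-> [331.4081 169.0349]
306 cent 331.6470588235294 172.99346405228758 far 339.5 180.0 low 335.5 182.0 right 343.0 174.5
265 cent 342.8867924528302 183.04528301886793 far 350.6666666666667 188.83333333333334 low 346.75 191.25 right 353.5 183.75
```

View pics/g5.png

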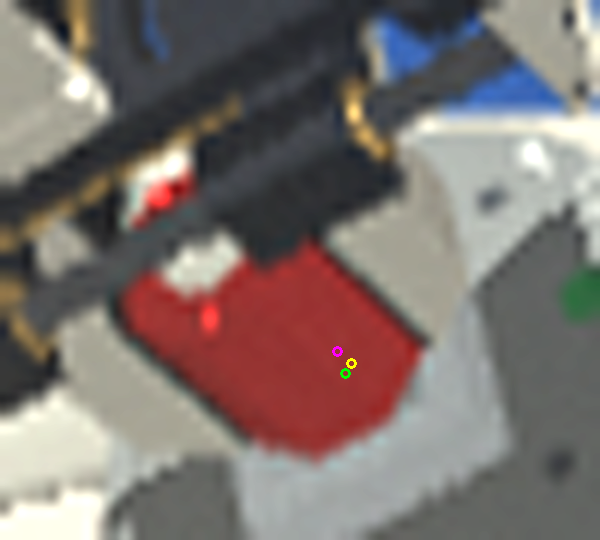

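Tips have slid flush with the head's underside, as the side crop shows them level around (250,440) and (425,345). The tips must have met the hub. I'll regrip higher on the head so that only the knob touches, then press again.

```bash
python3 -m creep '[[[0,0,0,0,0,0],[0,0,0,0,0,0],[0,0,0,0,0,0]]]' -0.2 55;python3 t.py .004; python3 - <<'E'
from h import *
s=viewer.read_camera('side');cv2.imwrite('pics/s6.png',s)
for f in('pics/s5.png','pics/s6.png'):
    im=cv2.imread(f);h=cv2.cvtColor(im,cv2.COLOR_BGR2HSV);m=(((h[...,0]<8)|(h[...,0]>172))&(h[...,1]>140)&(h[...,2]>50))
    m[:, :310]=0;m[:140]=0;m[220:]=0;m[:,380:]=0
    ys,xs=np.nonzero(m);a=xs*.74+ys*.67;b=np.sort(a);print(len(xs),b[-8:].mean(),xs[np.argsort(ys)[-4:]].mean(),np.sort(ys)[-4:])
E
```

```text
time: 7.78
tool_pos: [0.5218, 0.1453, 0.3325]
tool_rot: [2.442, -0.425, 1.665]
contact_force: [-0.3, -0.1, -0.3]
opening: 0.0513
t 7.7833 move [-4.095  -3.7797  5.4893] rot [-0.2151  0.7872 -0.2967] q [ 0.0376  0.3395  1.8936  1.1313  0.3988 -0.8599] F [-0.3335 -0.0577 -0.3058] T [-0.219   0.3039  0.0092] 0.05133289847407432
axis frame knob mm: [ 1.0648  2.272  18.2583]
265 385.95125 346.75 [191 191 191 192]
306 386.41875000000005 346.75 [192 192 192 193]
```

```bash
python3 -m creep '[[[-4.8,-3,5.7,-0.2,0.8,-0.3],[0,0,0,0,0,0]]]';python3 t.py .005;  python3 -m creep '[[[0,0,0,0,0,0],[0,0,0,0,0,0],[0,0,0,0,0,0],[0,0,0,0,0,0],[0,0,0,0,0,0]]]' 1 55;python3 t.py .005
```

```text
time: 8.0
tool_pos: [0.5175, 0.1422, 0.3375]
tool_rot: [2.459, -0.422, 1.652]
contact_force: [-0.2, 0.2, -0.2]
opening: 0.0548
t 8.0 move [-0.3746 -1.0595  1.1321] rot [ 0.0051 -0.0945  0.037 ] q [ 0.0327  0.3239  1.8946  1.0636  0.41   -0.7884] F [-0.1872  0.1892 -0.1598] T [-0.1978  0.2776  0.0063] 0.054769191360082986
axis frame knob mm: [-0.7564  0.3477 25.5716]
time: 8.42
tool_pos: [0.5181, 0.1423, 0.3369]
tool_rot: [2.458, -0.422, 1.653]
contact_force: [-1.9, -0.8, 2.3]
opening: 0.0356
t 8.4167 move [-1.0297 -1.1308  1.7426] rot [ 0.0047 -0.0233  0.0262] q [ 0.0328  0.3258  1.8941  1.069   0.4088 -0.7944] F [-1.9041 -0.8414  2.3437] T [-0.2196  0.3412 -0.0058] 0.03555248423090444
axis frame knob mm: [-0.4329  0.1702 24.7183]
```

```bash
python3 -m creep '[[[0.9,0.5,-1.1,0,0,0]]]';python3 t.py 0;python3 -m creep '[[[0.9,0.5,-1.1,0,0,0]]]';python3 t.py 0;python3 -m creep '[[[1.2,0.7,-1.4,0,0,0]]]';python3 t.py 0
```

```text
time: 8.5
tool_pos: [0.5184, 0.1426, 0.3365]
tool_rot: [2.457, -0.422, 1.654]
contact_force: [-31.5, -16.2, 27.0]
opening: 0.0361
t 8.5 move [ 1.7465  0.4025 -1.4217] rot [0.0058 0.0292 0.0087] q [ 0.0335  0.3269  1.8941  1.0727  0.4076 -0.7983] F [-31.5079 -16.2002  27.0192] T [-0.8268  1.2869 -0.0655] 0.0361203035968319
axis frame knob mm: [-0.4002  0.3376 24.1965]
time: 8.58
tool_pos: [0.5182, 0.1426, 0.3365]
tool_rot: [2.455, -0.422, 1.654]
contact_force: [-25.4, -13.7, 20.3]
opening: 0.0354
t 8.5833 move [ 1.9485  0.3867 -1.3382] rot [0.0275 0.1025 0.0065] q [ 0.0336  0.3266  1.8951  1.0762  0.4063 -0.8024] F [-25.3542 -13.687   20.262 ] T [-0.8812  1.2304 -0.1156] 0.03537408584443752
axis frame knob mm: [-0.4315  0.3281 24.2538]
time: 8.67
tool_pos: [0.518, 0.1427, 0.3363]
tool_rot: [2.454, -0.421, 1.655]
contact_force: [-29.5, -15.8, 23.2]
opening: 0.0354
t 8.6667 move [ 2.1087  0.3029 -1.1732] rot [0.0475 0.1852 0.0139] q [ 0.0339  0.3266  1.8961  1.0805  0.4046 -0.8071] F [-29.4715 -15.7692  23.1924] T [-0.9021  1.4093 -0.109 ] 0.03541563638253808
axis frame knob mm: [-0.4546  0.3374 24.2035]
```

```bash
python3 -m creep '[[[0,0,0,0,0,0]]]'; python3 - <<'E'
from t import *
s=viewer.read_camera('side');cv2.imwrite('pics/s7.png',s)
off=np.array((325,160));v=cv2.convertScaleAbs(crop(s,325,160,50,45,14),alpha=1.4)
def pl(q,col):
    u=((proj('side',q)-off)*14+7).astype(int);cv2.circle(v,tuple(map(int,u)),2,col,-1)
h=.024
for a,b in((1,1),(1,-1),(-1,-1),(-1,1)): pl(p+h*(a*x+b*y),(0,255,0))
r=.018/np.cos(np.pi/8)
for i in range(8):
    a=np.pi/8+i*np.pi/4
    for zz,c in((0,(255,255,0)),(.004,(255,0,255)),(.044,(0,255,255))): pl(p+r*(np.cos(a)*x+np.sin(a)*y)+z*zz,c)
cv2.imwrite('pics/g7.png',v)
E
```

```text
time: 8.75
tool_pos: [0.5173, 0.1423, 0.3368]
tool_rot: [2.453, -0.421, 1.655]
contact_force: [0.3, 0.7, -1.1]
opening: 0.0357
```

View pics/g7.png

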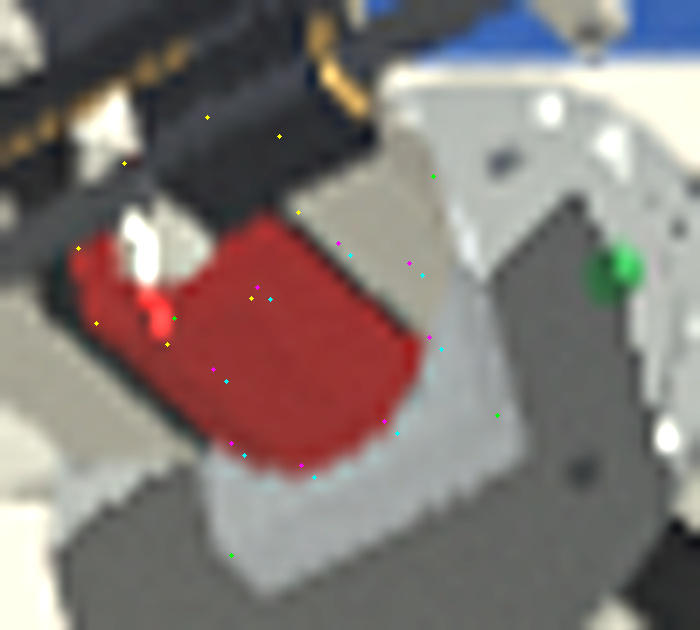

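The red head's lower rim lies close to the drawn home outline, within the image's 2–3 mm uncertainty. A 40 N push moves it no further. Next I'll turn it slowly with a light inward push and see whether the drum follows.

```bash
cat > m.py <<'E'
from t import *
import json
o=robot.observe();R=Ro.from_euler('xyz',o['tool_rot']).as_matrix()
yt=R[:,1];th=np.degrees(np.arctan2(yt@y,yt@x));A=np.c_[x,y,z].T
k=o['tool_pos']+R[:,2]*.161;tl=A@R[:,2]
rec=[o['time'],th,o['torque']@z,o['torque']@R[:,2]]
print('t%.2f th%.1f Tz%.3f'%(o['time'],th,o['torque']@z),'F',np.round(A@o['contact_force'],1),'k',np.round(A@(k-p)*1e3,1),'tilt',np.round(tl[:2]*57,1),'q456',o['qpos'][3:],'op%.4f'%o['opening'])
open('log.txt','a').write(json.dumps([float(a) for a in rec])+'\n')
E
python3 m.py
for i in 1; do :; done
python3 -m creep '[[[0.25,0.15,-0.3,3.02,1.84,-3.53],[0.25,0.15,-0.3,3.02,1.84,-3.53]]]' >/dev/null; python3 m.py
python3 -m creep '[[[0.25,0.15,-0.3,3.02,1.84,-3.53],[0.25,0.15,-0.3,3.02,1.84,-3.53]]]' >/dev/null; python3 m.py
python3 -m creep '[[[0.25,0.15,-0.3,3.02,1.84,-3.53],[0.25,0.15,-0.3,3.02,1.84,-3.53]]]' >/dev/null; python3 m.py
```

```text
t8.80 th0.1 Tz0.058 F [ 0.1 -0.2  0.1] k [-0.4  0.3 25. ] tilt [ 0.2 -0. ] q456 [ 1.0807  0.4046 -0.8076] op0.0356
t8.97 th-10.1 Tz0.110 F [-2.9  0.6 12. ] k [-0.1  0.9 24.6] tilt [0.2 0. ] q456 [ 1.0826  0.4041 -0.6312] op0.0357
t9.13 th-20.5 Tz0.102 F [-1.6 -1.4 11.8] k [-0.2  1.  24.6] tilt [ 0.3 -0. ] q456 [ 1.0832  0.4026 -0.4497] op0.0355
t9.30 th-30.9 Tz0.102 F [-2.6  0.  10.4] k [-0.3  1.2 24.6] tilt [ 0.3 -0. ] q456 [ 1.0836  0.4016 -0.2674] op0.0354
```

```bash
cat > dot.py <<'E'
from t import *
def dot():
    s=viewer.read_camera('side');cv2.imwrite('pics/last.png',s)
    h=cv2.cvtColor(s,cv2.COLOR_BGR2HSV);m=((h[...,0]>45)&(h[...,0]<80)&(h[...,1]>120)).astype(np.uint8)
    m[:145]=0;m[235:]=0;m[:,:325]=0;m[:,405:]=0
    n,_,st,c=cv2.connectedComponentsWithStats(m)
    for i in range(1,n):
        q=onplane('side',*c[i],p-z*.016,z)-p;a=np.degrees(np.arctan2(q@y,q@x));print('dot',c[i],st[i,4],'r%.4f ang%.1f'%(np.hypot(q@x,q@y),a))
    m=(((h[...,0]<8)|(h[...,0]>172))&(h[...,1]>140)&(h[...,2]>50));m[:, :310]=0;m[:140]=0;m[220:]=0;m[:,380:]=0
    ys,xs=np.nonzero(m);print('red',len(xs),np.sort(xs*.74+ys*.67)[-8:].mean())
dot()
E
python3 dot.py
for i in 1 2 3; do :; done
python3 -m creep '[[[0.25,0.15,-0.3,3.02,1.84,-3.53],[0.25,0.15,-0.3,3.02,1.84,-3.53]]]' >/dev/null; python3 m.py
python3 -m creep '[[[0.25,0.15,-0.3,3.02,1.84,-3.53],[0.25,0.15,-0.3,3.02,1.84,-3.53]]]' >/dev/null; python3 m.py; python3 dot.py
```

```text
dot [368.5 186. ] 10 r0.0412 ang-20.4
red 108 386.3175
t9.52 th-41.5 Tz0.052 F [-2.5  0.4 10.7] k [-0.3  1.2 24.6] tilt [ 0.3 -0.1] q456 [ 1.0837  0.4001 -0.0824] op0.0355
t9.68 th-51.9 Tz0.052 F [-2.7 -0.3 11.8] k [-0.3  1.2 24.6] tilt [ 0.4 -0.1] q456 [1.0831 0.3987 0.1007] op0.0358
dot [366.2727 192.7273] 11 r0.0407 ang-43.1
red 0 nandot.py:10: RuntimeWarning: Mean of empty slice.
  ys,xs=np.nonzero(m);print('red',len(xs),np.sort(xs*.74+ys*.67)[-8:].mean())
  ret = ret.dtype.type(ret / rcount)
```

The drum follows the knob, lagging by the play. I'll continue the turn and log the axial torque.

```bash

python3 -m creep '[[[0.25,0.15,-0.3,3.02,1.84,-3.53],[0.25,0.15,-0.3,3.02,1.84,-3.53]]]' >/dev/null; python3 m.py
python3 -m creep '[[[0.25,0.15,-0.3,3.02,1.84,-3.53],[0.25,0.15,-0.3,3.02,1.84,-3.53]]]' >/dev/null; python3 m.py
python3 -m creep '[[[0.25,0.15,-0.3,3.02,1.84,-3.53],[0.25,0.15,-0.3,3.02,1.84,-3.53]]]' >/dev/null; python3 m.py
python3 -m creep '[[[0.25,0.15,-0.3,3.02,1.84,-3.53],[0.25,0.15,-0.3,3.02,1.84,-3.53]]]' >/dev/null; python3 m.py
python3 -m creep '[[[0.25,0.15,-0.3,3.02,1.84,-3.53],[0.25,0.15,-0.3,3.02,1.84,-3.53]]]' >/dev/null; python3 m.py
python3 -m creep '[[[0.25,0.15,-0.3,3.02,1.84,-3.53],[0.25,0.15,-0.3,3.02,1.84,-3.53]]]' >/dev/null; python3 m.py
python3 -m creep '[[[0.25,0.15,-0.3,3.02,1.84,-3.53],[0.25,0.15,-0.3,3.02,1.84,-3.53]]]' >/dev/null; python3 m.py; python3 dot.py 2>/dev/null
```

```text
t9.90 th-62.5 Tz0.078 F [-1.7 -0.7 10.7] k [-0.3  1.2 24.7] tilt [ 0.4 -0.2] q456 [1.082  0.3973 0.2867] op0.0356
t10.07 th-72.9 Tz0.116 F [-1.6 -0.7 10.7] k [-0.4  1.1 24.7] tilt [ 0.4 -0.2] q456 [1.0802 0.396  0.4709] op0.0356
t10.23 th-83.4 Tz0.084 F [-1.8  0.1 10.6] k [-0.4  1.1 24.7] tilt [ 0.4 -0.3] q456 [1.0778 0.3948 0.6557] op0.0357
t10.40 th-93.8 Tz0.146 F [-1.6 -0.1 10.3] k [-0.4  1.1 24.7] tilt [ 0.4 -0.3] q456 [1.0749 0.3938 0.841 ] op0.0357
t10.57 th-104.2 Tz0.155 F [-2.2 -0.2 11.2] k [-0.4  1.1 24.7] tilt [ 0.4 -0.4] q456 [1.0713 0.3929 1.0265] op0.0357
t10.73 th-114.6 Tz0.245 F [-1.9 -1.  10.7] k [-0.4  1.1 24.7] tilt [ 0.4 -0.5] q456 [1.0673 0.3922 1.2123] op0.0363
t10.90 th-125.0 Tz0.205 F [-1.7 -0.8 10.7] k [-0.5  1.2 24.7] tilt [ 0.4 -0.5] q456 [1.0629 0.3918 1.3983] op0.0358
dot [346.5 207. ] 10 r0.0437 ang-121.0
red 247 386.64750000000004
```

```bash

python3 -m creep '[[[0.25,0.15,-0.3,3.02,1.84,-3.53],[0.25,0.15,-0.3,3.02,1.84,-3.53]]]' >/dev/null; python3 m.py
python3 -m creep '[[[0.25,0.15,-0.3,3.02,1.84,-3.53],[0.25,0.15,-0.3,3.02,1.84,-3.53]]]' >/dev/null; python3 m.py
python3 -m creep '[[[0.25,0.15,-0.3,3.02,1.84,-3.53],[0.25,0.15,-0.3,3.02,1.84,-3.53]]]' >/dev/null; python3 m.py
python3 -m creep '[[[0.25,0.15,-0.3,3.02,1.84,-3.53],[0.25,0.15,-0.3,3.02,1.84,-3.53]]]' >/dev/null; python3 m.py
python3 -m creep '[[[0.25,0.15,-0.3,3.02,1.84,-3.53],[0.25,0.15,-0.3,3.02,1.84,-3.53]]]' >/dev/null; python3 m.py
python3 -m creep '[[[0.25,0.15,-0.3,3.02,1.84,-3.53],[0.25,0.15,-0.3,3.02,1.84,-3.53]]]' >/dev/null; python3 m.py
python3 -m creep '[[[0.25,0.15,-0.3,3.02,1.84,-3.53],[0.25,0.15,-0.3,3.02,1.84,-3.53]]]' >/dev/null; python3 m.py; python3 dot.py 2>/dev/null
```

```text
t11.12 th-135.5 Tz0.230 F [-2.6 -0.3 10.1] k [-0.5  1.1 24.7] tilt [ 0.3 -0.6] q456 [1.0582 0.3914 1.5866] op0.0358
t11.28 th-145.8 Tz0.260 F [-2.1 -1.3  9.7] k [-0.5  1.2 24.7] tilt [ 0.3 -0.6] q456 [1.0532 0.3913 1.7725] op0.0360
t11.45 th-156.2 Tz0.270 F [-1.4 -0.3  9.7] k [-0.5  1.2 24.7] tilt [ 0.2 -0.7] q456 [1.0479 0.3914 1.9585] op0.0357
t11.62 th-166.5 Tz0.261 F [-2.1 -0.9  9.6] k [-0.5  1.2 24.7] tilt [ 0.2 -0.7] q456 [1.0426 0.3917 2.1443] op0.0357
t11.78 th-176.8 Tz0.344 F [-2.3 -0.8 10. ] k [-0.5  1.2 24.7] tilt [ 0.1 -0.8] q456 [1.0372 0.3922 2.33  ] op0.0354
t11.95 th172.9 Tz0.343 F [-1.6 -0.7 10.4] k [-0.5  1.3 24.6] tilt [ 0.1 -0.8] q456 [1.032  0.3929 2.5153] op0.0357
t12.12 th162.6 Tz0.390 F [-2.  -0.5  9.7] k [-0.5  1.2 24.6] tilt [ 0.  -0.8] q456 [1.0269 0.3938 2.7002] op0.0356
dot [335. 195.] 1 r0.0434 ang169.8
red 197 386.74
```

```bash

python3 -m creep '[[[0.25,0.15,-0.3,-3.02,-1.84,3.53],[0.25,0.15,-0.3,-3.02,-1.84,3.53]]]' >/dev/null; python3 m.py
python3 -m creep '[[[0.25,0.15,-0.3,-3.02,-1.84,3.53],[0.25,0.15,-0.3,-3.02,-1.84,3.53]]]' >/dev/null; python3 m.py
python3 -m creep '[[[0.25,0.15,-0.3,-3.02,-1.84,3.53],[0.25,0.15,-0.3,-3.02,-1.84,3.53]]]' >/dev/null; python3 m.py
python3 -m creep '[[[0.25,0.15,-0.3,-3.02,-1.84,3.53],[0.25,0.15,-0.3,-3.02,-1.84,3.53]]]' >/dev/null; python3 m.py
python3 -m creep '[[[0.25,0.15,-0.3,-3.02,-1.84,3.53],[0.25,0.15,-0.3,-3.02,-1.84,3.53]]]' >/dev/null; python3 m.py
python3 -m creep '[[[0.25,0.15,-0.3,-3.02,-1.84,3.53],[0.25,0.15,-0.3,-3.02,-1.84,3.53]]]' >/dev/null; python3 m.py
python3 -m creep '[[[0.25,0.15,-0.3,-3.02,-1.84,3.53],[0.25,0.15,-0.3,-3.02,-1.84,3.53]]]' >/dev/null; python3 m.py
python3 -m creep '[[[0.25,0.15,-0.3,-3.02,-1.84,3.53],[0.25,0.15,-0.3,-3.02,-1.84,3.53]]]' >/dev/null; python3 m.py
python3 dot.py 2>/dev/null
cat > fit.py <<'E'
import json,numpy as np
from scipy.optimize import least_squares
L=np.array([json.loads(l) for l in open('log.txt')]);th=np.unwrap(np.radians(L[:,1]));T=L[:,2]
d=np.sign(np.diff(th,prepend=0));ok=np.ones(len(th),bool);ok[:2]=False
i=np.where(d[1:]!=d[:-1])[0]+1
for j in i: ok[j:j+2]=False
dr=th-d*np.radians(7)   # drum lags the knob
def f(p,o): return T[o]-(p[0]-p[1]*d[o]+p[2]*np.cos(dr[o])+p[3]*np.sin(dr[o]))
for name,o in(('all',ok),('neg',ok&(d<0)),('pos',ok&(d>0))):
    r=least_squares(f,[0,.2,.1,.1],args=(o,)).x;A=np.hypot(r[2],r[3]);ph=np.degrees(np.arctan2(r[3],r[2]))
    # T peak at ph (resists -turn): heavy level; bottom = ph+90 (drum angle, tool-equivalent)
    print(name,o.sum(),'b%.3f drag%.3f A%.3f peak%.1f bottom(drum)%.1f'%(r[0],r[1],A,ph,(ph+90+360)%360-360),'rms',np.std(f(r,o)))
E
python3 fit.py
```

```text
t12.33 th172.3 Tz-0.175 F [-3.9 -0.6 12.6] k [-0.5  1.3 24.6] tilt [ 0.1 -0.8] q456 [1.0352 0.391  2.5218] op0.0353
t12.50 th-177.2 Tz-0.175 F [-3.1 -1.1 11.6] k [-0.6  1.2 24.6] tilt [ 0.3 -0.8] q456 [1.0448 0.3885 2.3293] op0.0353
t12.67 th-166.7 Tz-0.311 F [-1.3 -0.1 11.8] k [-0.7  1.2 24.6] tilt [ 0.4 -0.8] q456 [1.0554 0.3863 2.1354] op0.0353
t12.83 th-156.2 Tz-0.193 F [-2.7 -1.6 12.5] k [-0.7  1.2 24.6] tilt [ 0.6 -0.7] q456 [1.0668 0.3844 1.9408] op0.0358
t13.00 th-145.7 Tz-0.250 F [-2.  -1.6 12.4] k [-0.7  1.2 24.6] tilt [ 0.7 -0.6] q456 [1.0788 0.3829 1.7455] op0.0356
t13.17 th-135.2 Tz-0.269 F [-2.5 -0.5 11.6] k [-0.7  1.2 24.6] tilt [ 0.8 -0.5] q456 [1.0912 0.382  1.55  ] op0.0358
t13.33 th-124.8 Tz-0.260 F [-1.7 -1.5 11.8] k [-0.8  1.1 24.6] tilt [ 0.9 -0.4] q456 [1.1039 0.3816 1.3545] op0.0360
t13.50 th-114.3 Tz-0.315 F [-1.7 -0.9 11.5] k [-0.8  1.1 24.6] tilt [ 1.  -0.3] q456 [1.1165 0.3817 1.159 ] op0.0355
dot [345.5 207. ] 4 r0.0439 ang-124.5
red 212 386.62125000000003
all 23 b-0.065 drag0.273 A0.142 peak154.6 bottom(drum)-115.4 rms 0.03218700054578775
neg 17 b-0.402 drag0.625 A0.150 peak146.4 bottom(drum)-123.6 rms 0.025533305497604478
pos 6 b0.332 drag1.224 A0.658 peak-150.9 bottom(drum)-60.9 rms 0.028612548956145425
```

```bash

python3 -m creep '[[[0.25,0.15,-0.3,-3.08,-1.14,3.83],[0.25,0.15,-0.3,-3.02,-1.84,3.53]]]' >/dev/null; python3 m.py
python3 -m creep '[[[0.25,0.15,-0.3,-3.02,-1.84,3.53],[0.25,0.15,-0.3,-3.02,-1.84,3.53]]]' >/dev/null; python3 m.py
python3 -m creep '[[[0.25,0.15,-0.3,-3.02,-1.84,3.53],[0.25,0.15,-0.3,-3.02,-1.84,3.53]]]' >/dev/null; python3 m.py
python3 -m creep '[[[0.25,0.15,-0.3,-3.02,-1.84,3.53],[0.25,0.15,-0.3,-3.02,-1.84,3.53]]]' >/dev/null; python3 m.py
python3 -m creep '[[[0.25,0.15,-0.3,-3.02,-1.84,3.53],[0.25,0.15,-0.3,-3.02,-1.84,3.53]]]' >/dev/null; python3 m.py
python3 -m creep '[[[0.25,0.15,-0.3,-3.02,-1.84,3.53],[0.25,0.15,-0.3,-3.02,-1.84,3.53]]]' >/dev/null; python3 m.py
python3 -m creep '[[[0.25,0.15,-0.3,-3.02,-1.84,3.53],[0.25,0.15,-0.3,-3.02,-1.84,3.53]]]' >/dev/null; python3 m.py
python3 -m creep '[[[0.25,0.15,-0.3,-3.02,-1.84,3.53],[0.25,0.15,-0.3,-3.02,-1.84,3.53]]]' >/dev/null; python3 m.py
python3 -m creep '[[[0.25,0.15,-0.3,-3.02,-1.84,3.53],[0.25,0.15,-0.3,-3.02,-1.84,3.53]]]' >/dev/null; python3 m.py
python3 -m creep '[[[0.25,0.15,-0.3,-3.02,-1.84,3.53],[0.25,0.15,-0.3,-3.02,-1.84,3.53]]]' >/dev/null; python3 m.py
python3 -m creep '[[[0.25,0.15,-0.3,-3.02,-1.84,3.53],[0.25,0.15,-0.3,-3.02,-1.84,3.53]]]' >/dev/null; python3 m.py
python3 fit.py
```

```text
t13.72 th-103.8 Tz-0.332 F [-5.7 -1.5 12. ] k [-0.5  1.1 24.6] tilt [ 0.6 -0.3] q456 [1.0903 0.3914 0.9998] op0.0356
t13.88 th-93.4 Tz-0.320 F [-2.3 -1.5 12.2] k [-0.6  1.  24.6] tilt [ 0.7 -0.2] q456 [1.0988 0.3916 0.8092] op0.0354
t14.05 th-83.0 Tz-0.385 F [-2.2 -0.3 12.3] k [-0.6  1.1 24.6] tilt [ 0.7 -0.1] q456 [1.1075 0.3918 0.6184] op0.0357
t14.22 th-72.6 Tz-0.443 F [-1.6 -0.8 11.3] k [-0.6  1.1 24.6] tilt [0.8 0. ] q456 [1.116  0.3924 0.428 ] op0.0357
t14.38 th-62.2 Tz-0.432 F [-2.  -1.7 11.2] k [-0.6  1.1 24.6] tilt [0.9 0.1] q456 [1.124  0.3935 0.2383] op0.0356
t14.55 th-51.8 Tz-0.429 F [-1.8 -2.  12.2] k [-0.6  1.1 24.6] tilt [0.9 0.2] q456 [1.1313 0.3948 0.0492] op0.0356
t14.72 th-41.5 Tz-0.427 F [-1.7 -0.6 10. ] k [-0.7  1.1 24.6] tilt [0.9 0.3] q456 [ 1.1379  0.3965 -0.1389] op0.0358
t14.88 th-31.1 Tz-0.395 F [-2.3 -1.5 12. ] k [-0.7  1.1 24.6] tilt [0.9 0.5] q456 [ 1.1436  0.3984 -0.3262] op0.0358
t15.05 th-20.7 Tz-0.421 F [-1.9 -0.7 11.2] k [-0.7  1.  24.5] tilt [0.9 0.6] q456 [ 1.1482  0.4007 -0.5123] op0.0357
t15.22 th-10.4 Tz-0.423 F [-1.8 -0.2 11.7] k [-0.8  1.  24.5] tilt [0.9 0.7] q456 [ 1.1518  0.4031 -0.6975] op0.0354
t15.38 th-0.0 Tz-0.389 F [-1.5 -1.4 10.9] k [-0.8  1.  24.5] tilt [0.8 0.8] q456 [ 1.1542  0.4056 -0.8815] op0.0356
all 34 b-0.036 drag0.263 A0.136 peak142.3 bottom(drum)-127.7 rms 0.03138788311761509
neg 17 b-0.402 drag0.625 A0.150 peak146.4 bottom(drum)-123.6 rms 0.025533305497604478
pos 17 b0.378 drag0.690 A0.112 peak145.7 bottom(drum)-124.3 rms 0.03224427582550376
```

```bash

python3 -m creep '[[[0.25,0.15,-0.3,-3.71,-0.96,3.4],[0.25,0.15,-0.3,-3.92,-2.4,4.59]]]' >/dev/null; python3 m.py
python3 -m creep '[[[0.25,0.15,-0.3,-3.92,-2.4,4.59],[0.25,0.15,-0.3,-3.92,-2.4,4.59]]]' >/dev/null; python3 m.py
python3 -m creep '[[[0.25,0.15,-0.3,-3.92,-2.4,4.59],[0.25,0.15,-0.3,-3.92,-2.4,4.59]]]' >/dev/null; python3 m.py
python3 -m creep '[[[0.25,0.15,-0.3,-3.92,-2.4,4.59],[0.25,0.15,-0.3,-3.92,-2.4,4.59]]]' >/dev/null; python3 m.py
python3 -m creep '[[[0.25,0.15,-0.3,-3.92,-2.4,4.59],[0.25,0.15,-0.3,-3.92,-2.4,4.59]]]' >/dev/null; python3 m.py
python3 -m creep '[[[0.25,0.15,-0.3,-3.92,-2.4,4.59],[0.25,0.15,-0.3,-3.92,-2.4,4.59]]]' >/dev/null; python3 m.py
python3 fit.py; python3 dot.py
```

```text
t15.55 th11.8 Tz-0.400 F [-6.6 -6.  12.6] k [-0.5  1.2 24.6] tilt [0.2 0.3] q456 [ 1.0929  0.4082 -1.025 ] op0.0354
t15.72 th25.4 Tz-0.396 F [-1.7 -0.8 13.1] k [-0.6  1.1 24.5] tilt [0.2 0.3] q456 [ 1.0948  0.4084 -1.2637] op0.0353
t15.88 th38.9 Tz-0.385 F [-1.4 -0.9 11.4] k [-0.6  1.  24.6] tilt [0.2 0.3] q456 [ 1.0971  0.409  -1.5028] op0.0355
t16.05 th52.5 Tz-0.292 F [-0.9 -0.6 10.7] k [-0.7  1.  24.6] tilt [0.2 0.4] q456 [ 1.0991  0.4097 -1.7418] op0.0361
t16.22 th66.1 Tz-0.345 F [-3.1 -1.  12.3] k [-0.7  1.  24.6] tilt [0.2 0.4] q456 [ 1.1004  0.4105 -1.9804] op0.0358
t16.38 th79.7 Tz-0.266 F [-1.3 -0.2 11.4] k [-0.7  0.9 24.6] tilt [0.2 0.4] q456 [ 1.1012  0.4113 -2.2188] op0.0356
all 40 b-0.043 drag0.263 A0.132 peak146.4 bottom(drum)-123.6 rms 0.030904893387124727
neg 17 b-0.402 drag0.625 A0.150 peak146.4 bottom(drum)-123.6 rms 0.025533305497604478
pos 23 b0.374 drag0.688 A0.112 peak147.0 bottom(drum)-123.0 rms 0.030893407219068546
dot [353.125 171.125] 8 r0.0458 ang72.9
red 117 386.37375
```

```bash

c(){ :; }
python3 -m creep '[[[0.25,0.15,-0.3,3.92,2.4,-4.59],[0.25,0.15,-0.3,3.92,2.4,-4.59]]]' >/dev/null; python3 m.py
python3 -m creep '[[[0.25,0.15,-0.3,3.92,2.4,-4.59],[0.25,0.15,-0.3,3.92,2.4,-4.59]]]' >/dev/null; python3 m.py
python3 -m creep '[[[0.25,0.15,-0.3,3.92,2.4,-4.59],[0.25,0.15,-0.3,3.92,2.4,-4.59]]]' >/dev/null; python3 m.py
python3 -m creep '[[[0.25,0.15,-0.3,3.92,2.4,-4.59],[0.25,0.15,-0.3,3.92,2.4,-4.59]]]' >/dev/null; python3 m.py
python3 -m creep '[[[0.25,0.15,-0.3,3.92,2.4,-4.59],[0.25,0.15,-0.3,3.92,2.4,-4.59]]]' >/dev/null; python3 m.py
python3 -m creep '[[[0.25,0.15,-0.3,3.92,2.4,-4.59],[0.25,0.15,-0.3,3.92,2.4,-4.59]]]' >/dev/null; python3 m.py
python3 -m creep '[[[0.25,0.15,-0.3,3.92,2.4,-4.59],[0.25,0.15,-0.3,3.92,2.4,-4.59]]]' >/dev/null; python3 m.py
python3 -m creep '[[[0.25,0.15,-0.3,3.92,2.4,-4.59],[0.25,0.15,-0.3,3.92,2.4,-4.59]]]' >/dev/null; python3 m.py
python3 -m creep '[[[0.25,0.15,-0.3,3.92,2.4,-4.59],[0.25,0.15,-0.3,3.92,2.4,-4.59]]]' >/dev/null; python3 m.py
python3 -m creep '[[[0.25,0.15,-0.3,3.92,2.4,-4.59],[0.25,0.15,-0.3,3.92,2.4,-4.59]]]' >/dev/null; python3 m.py
python3 fit.py; python3 dot.py
```

```text
t16.60 th67.1 Tz0.325 F [-4.3  3.2  8. ] k [ 0.2  1.2 24.7] tilt [0.4 0.4] q456 [ 1.1048  0.4087 -2.0016] op0.0354
t16.77 th53.6 Tz0.327 F [-2.7 -1.1 12.7] k [-0.6  1.1 24.6] tilt [0.4 0.3] q456 [ 1.1057  0.4063 -1.767 ] op0.0359
t16.93 th40.1 Tz0.218 F [-2.1  0.6 10.4] k [-0.7  1.2 24.6] tilt [0.4 0.3] q456 [ 1.1063  0.4035 -1.5308] op0.0354
t17.10 th26.5 Tz0.264 F [-1.6  0.5 11. ] k [-0.6  1.2 24.5] tilt [0.5 0.2] q456 [ 1.1056  0.4007 -1.293 ] op0.0359
t17.27 th13.0 Tz0.175 F [-1.9 -0.2 11. ] k [-0.6  1.2 24.5] tilt [0.6 0.1] q456 [ 1.1037  0.398  -1.0536] op0.0355
t17.43 th-0.6 Tz0.147 F [-1.5 -0.1 11. ] k [-0.6  1.3 24.5] tilt [ 0.6 -0. ] q456 [ 1.1005  0.3956 -0.8127] op0.0354
t17.60 th-14.2 Tz0.142 F [-2.5 -0.5 11.1] k [-0.6  1.3 24.5] tilt [ 0.6 -0.1] q456 [ 1.096   0.3933 -0.5703] op0.0357
t17.77 th-27.8 Tz0.069 F [-2.6  0.3 10.3] k [-0.5  1.3 24.5] tilt [ 0.6 -0.2] q456 [ 1.0902  0.3915 -0.3266] op0.0359
t17.93 th-41.4 Tz0.054 F [-2.1  0.  10.2] k [-0.5  1.3 24.5] tilt [ 0.6 -0.4] q456 [ 1.0835  0.39   -0.0819] op0.0356
t18.10 th-55.0 Tz0.042 F [-1.6  0.8 10.8] k [-0.5  1.3 24.5] tilt [ 0.5 -0.5] q456 [1.0758 0.389  0.1638] op0.0355
all 48 b-0.037 drag0.266 A0.138 peak141.9 bottom(drum)-128.1 rms 0.033110708297769444
neg 25 b0.444 drag-0.202 A0.163 peak135.9 bottom(drum)-134.1 rms 0.028594774014396415
pos 23 b0.374 drag0.688 A0.112 peak147.0 bottom(drum)-123.0 rms 0.030893407219068546
dot [365.8182 193.5455] 11 r0.0406 ang-46.0
red 0 nandot.py:10: RuntimeWarning: Mean of empty slice.
  ys,xs=np.nonzero(m);print('red',len(xs),np.sort(xs*.74+ys*.67)[-8:].mean())
  ret = ret.dtype.type(ret / rcount)
```

```bash

python3 -m creep '[[[0.25,0.15,-0.3,3.92,2.4,-4.59],[0.25,0.15,-0.3,3.92,2.4,-4.59],[0.25,0.15,-0.3,3.92,2.4,-4.59],[0.25,0.15,-0.3,3.92,2.4,-4.59]]]' >/dev/null; python3 m.py
python3 -m creep '[[[0.25,0.15,-0.3,3.92,2.4,-4.59],[0.25,0.15,-0.3,3.92,2.4,-4.59],[0.25,0.15,-0.3,3.92,2.4,-4.59],[0.25,0.15,-0.3,3.92,2.4,-4.59]]]' >/dev/null; python3 m.py
python3 -m creep '[[[0.25,0.15,-0.3,3.92,2.4,-4.59],[0.25,0.15,-0.3,3.92,2.4,-4.59],[0.25,0.15,-0.3,3.92,2.4,-4.59],[0.25,0.15,-0.3,3.02,1.84,-3.53]]]' >/dev/null; python3 m.py
python3 fit.py
python3 -m creep '[[[0.8,0.5,-1,0,0.5,0],[0.8,0.5,-1,0,0,0]]]' >/dev/null; python3 m.py
python3 -m creep '[[[0.25,0.15,-0.3,0,0,0]]]' >/dev/null; python3 m.py;python3 dot.py 
python3 - <<'E'
from t import *
s=cv2.imread('pics/last.png');t=viewer.read_camera('top')
off=np.array((325,160));v=cv2.convertScaleAbs(crop(s,325,160,50,60,8),alpha=1.4);w=cv2.convertScaleAbs(crop(t,235,155,50,60,8),alpha=1.6)
cv2.imwrite('pics/g8.png',np.hstack([v,w]))
E
```

```text
t18.48 th-82.2 Tz0.109 F [-2.1  0.1 11.3] k [-0.5  1.3 24.5] tilt [ 0.4 -0.7] q456 [1.0586 0.3884 0.657 ] op0.0357
t18.82 th-109.3 Tz0.168 F [-1.5 -1.  10.2] k [-0.5  1.4 24.6] tilt [ 0.2 -0.8] q456 [1.0406 0.3896 1.1489] op0.0355
t19.15 th-134.9 Tz0.189 F [-1.3 -0.2  9.9] k [-0.4  1.4 24.6] tilt [ 0.  -0.9] q456 [1.0253 0.3923 1.6109] op0.0354
all 51 b-0.038 drag0.265 A0.138 peak141.3 bottom(drum)-128.7 rms 0.032586779598351406
neg 28 b-0.404 drag0.646 A0.162 peak135.5 bottom(drum)-134.5 rms 0.027923424984947973
pos 23 b0.374 drag0.688 A0.112 peak147.0 bottom(drum)-123.0 rms 0.030893407219068546
t19.32 th-135.3 Tz0.045 F [-9.4 -3.4 32.2] k [-0.2  1.6 24.3] tilt [-0.2 -1. ] q456 [1.0074 0.3955 1.6355] op0.0356
t19.40 th-135.2 Tz0.038 F [-1.5 -0.8  3.4] k [-0.3  1.4 24.7] tilt [-0.2 -1. ] q456 [1.0079 0.3949 1.6344] op0.0357
dot [345.  206.5] 2 r0.0429 ang-126.8
red 271 386.48875
```

View pics/g8.png

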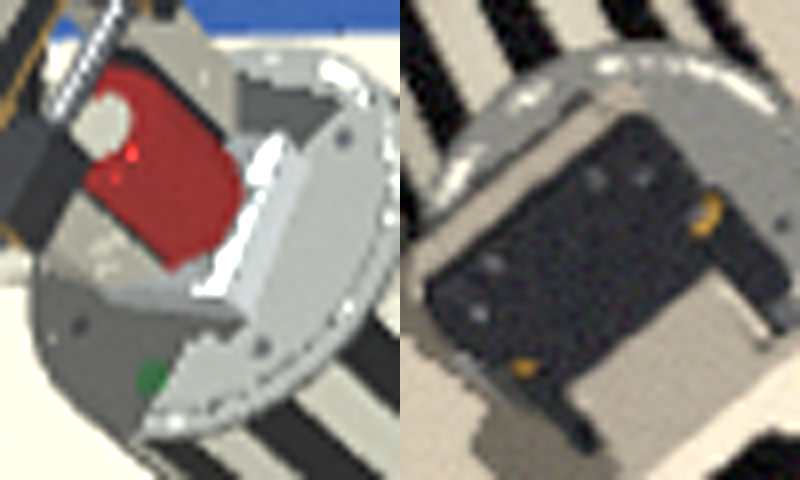

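The head looks tight on the hub (side crop rim ~200,265), but my depth estimates disagree by about 3 mm. There is plenty of time left, so I'll measure the head's height by touch: fingertips on the hub, then closed fingertips on top of the head. The two depths should differ by 44 mm.

```bash

python3 -m creep '[[[0,0,0,0,0,0],[0,0,0,0,0,0],[0,0,0,0,0,0]]]' -0.4 55 >/dev/null; python3 m.py
python3 -m creep '[[[1.8,1.1,-2.1,0,0,0]]]' >/dev/null; python3 m.py
python3 -m creep '[[[1.5,0.9,-1.8,0,0,0]]]' >/dev/null; python3 m.py
python3 -m creep '[[[0.6,0.35,-0.7,0,0,0]]]' >/dev/null; python3 m.py
python3 -m creep '[[[0.6,0.35,-0.7,0,0,0]]]' >/dev/null; python3 m.py
```

```text
t19.75 th-135.2 Tz-0.084 F [-0.4  1.2 -0. ] k [-0.2  1.4 24.6] tilt [-0.1 -1. ] q456 [1.0088 0.3947 1.6334] op0.0511
t19.83 th-135.2 Tz-0.049 F [-0.1 -0.3  0.1] k [ 0.   1.5 21.5] tilt [-0.1 -1. ] q456 [1.016  0.3909 1.6272] op0.0578
t19.92 th-135.2 Tz-0.071 F [-0.8 -0.1 -0.1] k [ 0.1  1.5 18.6] tilt [-0.1 -1. ] q456 [1.023  0.3875 1.6211] op0.0626
t20.00 th-135.2 Tz-0.055 F [-0.3 -0.1  0.6] k [-0.1  1.4 17. ] tilt [-0.2 -1. ] q456 [1.026  0.386  1.6185] op0.0638
t20.08 th-135.2 Tz-0.100 F [0.4 0.2 0.2] k [-0.3  1.4 15.6] tilt [-0.2 -1. ] q456 [1.0288 0.3847 1.6161] op0.0638
```

```bash

python3 -m creep '[[[-3,-1.8,3.5,0,0,0],[0,0,0,0,0,0],[0,0,0,0,0,0],[0,0,0,0,0,0],[0,0,0,0,0,0]]]' 0.1 10 >/dev/null; python3 m.py
python3 -m creep '[[[1,0.6,-1.1,0,0,0]]]' >/dev/null; python3 m.py
python3 -m creep '[[[0.5,0.3,-0.6,0,0,0]]]' >/dev/null; python3 m.py
python3 -m creep '[[[0.5,0.3,-0.6,0,0,0]]]' >/dev/null; python3 m.py
python3 -m creep '[[[0.5,0.3,-0.6,0,0,0]]]' >/dev/null; python3 m.py
```

```text
t20.50 th-135.3 Tz-0.077 F [0.2 0.  0. ] k [-0.6  1.3 20.6] tilt [-0.2 -1. ] q456 [1.0161 0.3911 1.6272] op0.0420
t20.58 th-135.2 Tz-0.085 F [-0.1 -0.5 -0.3] k [-0.4  1.4 19.2] tilt [-0.2 -1. ] q456 [1.0196 0.3892 1.6241] op0.0413
t20.67 th-135.2 Tz-0.064 F [0.4 1.  0.7] k [-0.3  1.4 18.3] tilt [-0.2 -1. ] q456 [1.022  0.388  1.6221] op0.0416
t20.75 th-135.2 Tz-0.073 F [ 0.1 -0.6  0.1] k [-0.3  1.4 17.4] tilt [-0.2 -1. ] q456 [1.0243 0.3868 1.6201] op0.0413
t20.83 th-135.2 Tz-0.086 F [-2.7 -2.1 20. ] k [-0.2  1.4 16.7] tilt [-0.2 -1. ] q456 [1.0265 0.3859 1.6181] op0.0410
```

```bash

python3 -m creep '[[[-3,-1.8,3.5,0,0,0],[-16,-9.8,19,0,0,0],[-14,-8.5,16,0,0,0],[0,0,0,0,0,0]]]' 0 >/dev/null; python3 m.py
python3 -m creep '[[[0,0,0,0,0,0],[0,0,0,0,0,0],[0,0,0,0,0,0],[0,0,0,0,0,0],[0,0,0,0,0,0]]]' 1 10 >/dev/null; python3 m.py
python3 -m creep '[[[0,0,0,0,0,0],[0,0,0,0,0,0],[0,0,0,0,0,0],[0,0,0,0,0,0]]]' >/dev/null; python3 m.py;python3 dot.py
```

```text
t21.17 th-135.3 Tz-0.062 F [ 0.5  0.1 -0.1] k [-1.8  1.  71.9] tilt [-0.4 -1. ] q456 [0.9002 0.4636 1.7269] op0.0461
t21.58 th-135.3 Tz-0.049 F [-0.6 -0.1  0.8] k [-1.8  0.8 70.5] tilt [-0.4 -1. ] q456 [0.9035 0.4614 1.7241] op0.0170
t21.92 th-135.3 Tz-0.056 F [ 0.8 -0.5 -0.4] k [-3.   0.4 68.8] tilt [-0.6 -1. ] q456 [0.9041 0.4609 1.7236] op0.0009
dot [344.4 206.8] 5 r0.0438 ang-128.5
red 312 386.52
```

```bash

python3 -m creep '[[[2.4,1.5,-2.0,0,0,0]]]' >/dev/null; python3 m.py
python3 -m creep '[[[0.6,0.3,-0.7,0,0,0]]]' >/dev/null; python3 m.py
python3 -m creep '[[[0.6,0.3,-0.7,0,0,0]]]' >/dev/null; python3 m.py
python3 -m creep '[[[0.5,0.3,-0.5,0,0,0]]]' >/dev/null; python3 m.py
python3 -m creep '[[[0.5,0.3,-0.5,0,0,0]]]' >/dev/null; python3 m.py
```

```text
t22.05 th-135.3 Tz-0.035 F [ 0.  -0.4  0.8] k [-2.3  0.9 65.6] tilt [-0.5 -1. ] q456 [0.9086 0.4561 1.7208] op0.0009
t22.13 th-135.3 Tz-0.084 F [-0.6 -0.5  0.4] k [-2.3  0.8 64.3] tilt [-0.5 -1. ] q456 [0.9112 0.4542 1.7186] op0.0007
t22.22 th-135.3 Tz-0.110 F [-0.5 -0.8  0.6] k [-2.2  0.8 63.2] tilt [-0.5 -1. ] q456 [0.9136 0.4526 1.7164] op0.0004
t22.30 th-135.3 Tz-0.054 F [-0.2  0.2  0.2] k [-2.2  0.8 62.2] tilt [-0.5 -1. ] q456 [0.9151 0.4513 1.7152] op0.0002
t22.38 th-135.3 Tz-0.083 F [-0.5 -0.3 -0.1] k [-2.2  0.8 61.3] tilt [-0.5 -1. ] q456 [0.9167 0.4501 1.714 ] op0.0006
```

```bash

python3 -m creep '[[[0.4,0.2,-0.4,0,0,0]]]' >/dev/null; python3 m.py
python3 -m creep '[[[0.4,0.2,-0.4,0,0,0]]]' >/dev/null; python3 m.py
python3 -m creep '[[[0.6,0.35,-0.6,0,0,0]]]' >/dev/null; python3 m.py
```

```text
t22.47 th-135.3 Tz-0.130 F [-0.5 -0.2 10.3] k [-1.9  0.8 60.8] tilt [-0.5 -1. ] q456 [0.9179 0.4491 1.713 ] op0.0006
t22.55 th-135.3 Tz-0.112 F [-2.8 -1.2 16.3] k [-1.7  0.9 60.7] tilt [-0.5 -1. ] q456 [0.9187 0.4485 1.7119] op0.0005
t22.63 th-135.3 Tz-0.070 F [-4.5 -2.9 21.3] k [-1.7  0.9 60.6] tilt [-0.5 -1. ] q456 [0.9196 0.4478 1.7106] op0.0003
```

Contact came at 60.8 mm, exactly 44 mm above the hub contact at 16.8 mm, so the knob is fully home. Now I'll regrip it.

```bash

python3 -m creep '[[[-3.6,-2.2,4.3,0,0,0],[0,0,0,0.8,-0.6,0.4],[0,0,0,0,0,0],[0,0,0,0,0,0],[0,0,0,0,0,0]]]' -0.3 55 >/dev/null; python3 m.py
python3 -m creep '[[[0,0,0,0,0,0],[0,0,0,0,0,0],[0,0,0,0,0,0],[0,0,0,0,0,0]]]' >/dev/null; python3 m.py
```

```text
t23.05 th-135.2 Tz-0.101 F [-0.4 -0.4 -0.7] k [-0.1  3.8 67.7] tilt [ 0.  -0.1] q456 [0.9571 0.4624 1.6708] op0.0291
t23.38 th-135.2 Tz-0.076 F [ 0.6 -0.4  0.9] k [-0.3  3.7 67.4] tilt [-0.  -0.1] q456 [0.9547 0.4622 1.6732] op0.0558
```

```bash

python3 -m creep '[[[0.2,-2.3,-1.0,0,0,0],[8,4.9,-9.4,0,0,0],[8,4.9,-9.4,0,0,0],[0,0,0,0,0,0]]]' >/dev/null; python3 m.py
python3 -m creep '[[[5,3.1,-5.9,0,0,0],[0,0,0,0,0,0]]]' >/dev/null; python3 m.py
```

```text
t23.72 th-135.2 Tz-0.128 F [-1.  -0.3  0.8] k [ 0.4  0.8 40.6] tilt [ 0.1 -0.1] q456 [1.0261 0.4254 1.6047] op0.0597
t23.88 th-135.2 Tz-0.100 F [-0.2 -0.2 -0.5] k [ 0.1  0.6 31.8] tilt [ 0.1 -0.1] q456 [1.0469 0.4146 1.5864] op0.0596
```

```bash

python3 -m creep '[[[4,2.4,-4.6,0,0,0],[0,0,0,0,0,0]]]' >/dev/null; python3 m.py
python3 -m creep '[[[0,0,0,0,0,0],[0,0,0,0,0,0],[0,0,0,0,0,0],[0,0,0,0,0,0],[0,0,0,0,0,0]]]' 1 40 >/dev/null; python3 m.py
python3 -m creep '[[[0.25,0.15,-0.3,0,0,0],[0.25,0.15,-0.3,0,0,0]]]' >/dev/null; python3 m.py; python3 dot.py
```

```text
t24.05 th-135.2 Tz-0.073 F [-0.1 -0.5 -0.4] k [ 0.4  0.5 25. ] tilt [ 0.1 -0.1] q456 [1.0634 0.4064 1.5719] op0.0597
t24.47 th-135.2 Tz-0.101 F [-0.9 -0.  -1.6] k [ 0.4  0.6 25.6] tilt [ 0.1 -0.1] q456 [1.0625 0.4068 1.5724] op0.0362
t24.63 th-135.2 Tz-0.074 F [-1.7 -1.   8.5] k [ 0.4  0.5 25.3] tilt [ 0.1 -0.1] q456 [1.0643 0.4061 1.5704] op0.0360
dot [344.6667 206.6667] 3 r0.0434 ang-127.7
red 270 386.48875
```

The knob is held again at the found angle. But free-air Tz is about +0.02 at 0° and −0.08 at −135°, so the torque reading has a tool-angle bias that could skew the fit. I'll measure it by turning the open hand around the knob.

```bash
cp log.txt log_load.txt; rm log.txt
python3 -m creep '[[[0,0,0,0,0,0],[0,0,0,0,0,0],[0,0,0,0,0,0],[0,0,0,0,0,0]]]' -0.5 55 >/dev/null; python3 m.py
python3 -m creep '[[[-1.5,-0.9,1.8,0,0,0],[0,0,0,0,0,0]]]' >/dev/null; python3 m.py
python3 -m creep '[[[0,0,0,-3.92,-2.4,4.59],[0,0,0,-3.92,-2.4,4.59],[0,0,0,-3.92,-2.4,4.59]]]' >/dev/null; python3 m.py
python3 -m creep '[[[0,0,0,-3.92,-2.4,4.59],[0,0,0,-3.92,-2.4,4.59],[0,0,0,-3.92,-2.4,4.59]]]' >/dev/null; python3 m.py
```

```text
t25.02 th-135.2 Tz-0.053 F [0.2 0.3 0.1] k [ 1.   0.8 25.8] tilt [ 0.2 -0.1] q456 [1.0647 0.406  1.5703] op0.0583
t25.18 th-135.2 Tz-0.046 F [-0.7 -1.  -0.6] k [ 1.1  0.9 28.3] tilt [ 0.2 -0.1] q456 [1.0578 0.4093 1.5765] op0.0677
t25.43 th-115.1 Tz-0.052 F [ 0.4 -0.5 -0.3] k [ 1.4  1.2 28.5] tilt [ 0.2 -0. ] q456 [1.0623 0.4099 1.2218] op0.0686
t25.68 th-94.6 Tz-0.033 F [-0.2 -0.2  0.1] k [ 1.5  1.5 28.6] tilt [0.3 0.1] q456 [1.0661 0.4113 0.8602] op0.0691
```

```bash

python3 -m creep '[[[0,0,0,-3.92,-2.4,4.59],[0,0,0,-3.92,-2.4,4.59],[0,0,0,-3.92,-2.4,4.59]]]' >/dev/null; python3 m.py
python3 -m creep '[[[0,0,0,-3.92,-2.4,4.59],[0,0,0,-3.92,-2.4,4.59],[0,0,0,-3.92,-2.4,4.59]]]' >/dev/null; python3 m.py
python3 -m creep '[[[0,0,0,-3.92,-2.4,4.59],[0,0,0,-3.92,-2.4,4.59],[0,0,0,-3.92,-2.4,4.59]]]' >/dev/null; python3 m.py
python3 -m creep '[[[0,0,0,-3.92,-2.4,4.59],[0,0,0,-3.92,-2.4,4.59],[0,0,0,-3.92,-2.4,4.59]]]' >/dev/null; python3 m.py
python3 -m creep '[[[0,0,0,-3.92,-2.4,4.59],[0,0,0,-3.92,-2.4,4.59],[0,0,0,-3.92,-2.4,4.59]]]' >/dev/null; python3 m.py
python3 -m creep '[[[0,0,0,-3.92,-2.4,4.59],[0,0,0,-3.92,-2.4,4.59],[0,0,0,-3.92,-2.4,4.59]]]' >/dev/null; python3 m.py
python3 -m creep '[[[0,0,0,-3.92,-2.4,4.59],[0,0,0,-3.92,-2.4,4.59],[0,0,0,-3.92,-2.4,4.59]]]' >/dev/null; python3 m.py
python3 -m creep '[[[0,0,0,-3.92,-2.4,4.59],[0,0,0,-3.92,-2.4,4.59],[0,0,0,-3.92,-2.4,4.59]]]' >/dev/null; python3 m.py
cat > fit2.py <<'E'
import json,numpy as np
from scipy.optimize import least_squares
ld=lambda f:np.array([json.loads(l) for l in open(f)])
Fr=ld('log.txt');a=np.radians(Fr[:,1]);M=lambda a:np.c_[np.ones_like(a),np.cos(a),np.sin(a)]
# earlier free readings (t 4.95..8.0)
a=np.r_[a,np.zeros(4)];tf=np.r_[Fr[:,2],.026,.021,.035,.013]
cf,res,_,_=np.linalg.lstsq(M(a),tf,rcond=None);print('free',cf,'rms',np.std(tf-M(a)@cf))
L=ld('log_load.txt');L=L[:next(i for i,l in enumerate(L) if l[0]>19.2)]
th=np.unwrap(np.radians(L[:,1]));T=L[:,2]-M(th)@cf
d=np.sign(np.diff(th,prepend=0.1));ok=np.ones(len(th),bool);ok[:2]=False
for j in np.where(d[1:]!=d[:-1])[0]+1: ok[j:j+2]=False
dr=th-d*np.radians(7)
for fixed in (False,True):
  for nm,o in(('all',ok),('neg',ok&(d<0)),('pos',ok&(d>0))):
    X=np.c_[np.cos(dr),np.sin(dr),-d][o];y=T[o]
    r=np.linalg.lstsq(X if not fixed else np.c_[X,np.ones(len(y))*(nm=='all')],y,rcond=None)[0]
    print(nm,'A%.3f drag%.3f bottom%.1f'%(np.hypot(r[0],r[1]),r[2],(np.degrees(np.arctan2(r[1],r[0]))+90+360)%360-360),'extra',r[3:])
E
python3 fit2.py
```

```text
t25.93 th-74.1 Tz-0.005 F [ 0.3 -0.   0.4] k [ 1.5  1.8 28.7] tilt [0.2 0.2] q456 [1.0684 0.4133 0.4998] op0.0690
t26.18 th-53.6 Tz-0.066 F [-0.8 -0.3 -0.9] k [ 1.5  2.1 28.8] tilt [0.2 0.3] q456 [1.0689 0.4155 0.1413] op0.0688
t26.43 th-33.1 Tz0.082 F [1.6 1.2 0.3] k [ 1.3  2.3 28.9] tilt [0.1 0.3] q456 [ 1.0672  0.4179 -0.2153] op0.0687
t26.68 th-12.6 Tz0.032 F [ 0.  -0.1 -0.5] k [ 1.2  2.4 29. ] tilt [0.  0.4] q456 [ 1.0637  0.4201 -0.5699] op0.0688
t26.93 th7.9 Tz0.086 F [-0.5 -0.7  0.9] k [ 0.9  2.4 29.1] tilt [-0.1  0.3] q456 [ 1.0586  0.4219 -0.923 ] op0.0690
t27.18 th28.5 Tz0.051 F [-0.   0.4 -1.1] k [ 0.7  2.4 29.2] tilt [-0.2  0.3] q456 [ 1.0525  0.423  -1.275 ] op0.0690
t27.43 th49.0 Tz0.100 F [-0.3 -1.   0.2] k [ 0.6  2.2 29.3] tilt [-0.3  0.2] q456 [ 1.0461  0.4234 -1.6265] op0.0686
t27.68 th69.5 Tz-0.010 F [-0.5  0.3  0.2] k [ 0.5  2.  29.4] tilt [-0.3  0.1] q456 [ 1.04    0.423  -1.9783] op0.0689
free [-0.00410347  0.04524507  0.02797249] rms 0.03264283307745615
all A0.186 drag0.268 bottom-118.3 extra []
neg A0.177 drag0.246 bottom-117.1 extra []
pos A0.148 drag0.309 bottom-105.3 extra []
all A0.163 drag0.268 bottom-111.1 extra [-0.03322093]
neg A0.177 drag0.246 bottom-117.1 extra [0.]
pos A0.148 drag0.309 bottom-105.3 extra [0.]
```

```bash

python3 -m creep '[[[0,0,0,3.92,2.4,-4.59],[0,0,0,3.92,2.4,-4.59],[0,0,0,3.92,2.4,-4.59]]]' >/dev/null; python3 m.py
python3 -m creep '[[[0,0,0,3.92,2.4,-4.59],[0,0,0,3.92,2.4,-4.59],[0,0,0,3.92,2.4,-4.59]]]' >/dev/null; python3 m.py
python3 -m creep '[[[0,0,0,3.92,2.4,-4.59],[0,0,0,3.92,2.4,-4.59],[0,0,0,3.92,2.4,-4.59]]]' >/dev/null; python3 m.py
python3 -m creep '[[[0,0,0,3.92,2.4,-4.59],[0,0,0,3.92,2.4,-4.59],[0,0,0,3.92,2.4,-4.59]]]' >/dev/null; python3 m.py
python3 -m creep '[[[0,0,0,3.92,2.4,-4.59],[0,0,0,3.92,2.4,-4.59],[0,0,0,3.92,2.4,-4.59]]]' >/dev/null; python3 m.py
python3 -m creep '[[[0,0,0,3.92,2.4,-4.59],[0,0,0,3.92,2.4,-4.59],[0,0,0,3.92,2.4,-4.59]]]' >/dev/null; python3 m.py
python3 -m creep '[[[0,0,0,3.92,2.4,-4.59],[0,0,0,3.92,2.4,-4.59],[0,0,0,3.92,2.4,-4.59]]]' >/dev/null; python3 m.py
python3 -m creep '[[[0,0,0,3.92,2.4,-4.59],[0,0,0,3.92,2.4,-4.59],[0,0,0,3.92,2.4,-4.59]]]' >/dev/null; python3 m.py
python3 -m creep '[[[0,0,0,3.92,2.4,-4.59],[0,0,0,3.92,2.4,-4.59],[0,0,0,3.92,2.4,-4.59]]]' >/dev/null; python3 m.py
python3 -m creep '[[[0,0,0,3.92,2.4,-4.59],[0,0,0,3.92,2.4,-4.59],[0,0,0,3.0,1.84,-3.5]]]' >/dev/null; python3 m.py
python3 fit2.py
```

```text
t27.93 th50.3 Tz0.051 F [-0.8 -1.1 -0.6] k [ 0.7  2.2 29.5] tilt [-0.3  0.2] q456 [ 1.0451  0.4235 -1.6485] op0.0689
t28.18 th29.8 Tz0.009 F [ 0.2 -0.2  0.4] k [ 1.1  2.4 29.5] tilt [-0.2  0.3] q456 [ 1.0507  0.4233 -1.2966] op0.0692
t28.43 th9.3 Tz0.096 F [ 0.1  0.3 -0.5] k [ 1.4  2.6 29.6] tilt [-0.1  0.3] q456 [ 1.056   0.4224 -0.9439] op0.0685
t28.68 th-11.2 Tz0.030 F [ 0.1 -0.2 -0.1] k [ 1.8  2.6 29.7] tilt [0.1 0.3] q456 [ 1.06    0.4206 -0.5898] op0.0691
t28.93 th-31.7 Tz0.093 F [ 0.2 -0.4 -1.3] k [ 2.2  2.6 29.8] tilt [0.2 0.3] q456 [ 1.0622  0.4185 -0.2339] op0.0688
t29.18 th-52.2 Tz-0.013 F [-0.5 -0.1 -0.9] k [ 2.5  2.4 29.9] tilt [0.3 0.2] q456 [1.0622 0.4161 0.1242] op0.0689
t29.43 th-72.7 Tz-0.058 F [-0.2  0.6  0.3] k [ 2.7  2.1 30. ] tilt [0.3 0.1] q456 [1.0599 0.414  0.4846] op0.0688
t29.68 th-93.2 Tz-0.061 F [-0.3 -1.  -0.1] k [ 2.8  1.8 30.1] tilt [ 0.3 -0. ] q456 [1.0554 0.4122 0.8471] op0.0687
t29.93 th-113.7 Tz-0.032 F [ 0.3  0.4 -0.1] k [ 2.8  1.5 30.2] tilt [ 0.3 -0.1] q456 [1.0491 0.4111 1.2112] op0.0692
t30.18 th-132.7 Tz-0.041 F [ 0.4  0.3 -0.2] k [ 2.7  1.3 30.3] tilt [ 0.2 -0.2] q456 [1.0425 0.4112 1.549 ] op0.0686
free [-0.00413909  0.04804228  0.02800966] rms 0.03366017595216739
all A0.189 drag0.268 bottom-117.9 extra []
neg A0.179 drag0.246 bottom-116.6 extra []
pos A0.150 drag0.309 bottom-105.1 extra []
all A0.165 drag0.268 bottom-110.7 extra [-0.03314891]
neg A0.179 drag0.246 bottom-116.6 extra [0.]
pos A0.150 drag0.309 bottom-105.1 extra [0.]
```

```bash

python3 -m creep '[[[1.1,2.3,-4.9,1.5,0.9,-1.75],[0,0,0,0,0,0]]]' >/dev/null; python3 m.py
python3 -m creep '[[[0,0,0,0,0,0],[0,0,0,0,0,0],[0,0,0,0,0,0],[0,0,0,0,0,0],[0,0,0,0,0,0]]]' 1 40 >/dev/null; python3 m.py
python3 -m creep '[[[0.25,0.15,-0.3,0,0,0],[0.25,0.15,-0.3,0,0,0]]]' >/dev/null; python3 m.py
python3 -m creep '[[[0.25,0.15,-0.3,-3.92,-2.4,4.59],[0.25,0.15,-0.3,-3.92,-2.4,4.59],[0.25,0.15,-0.3,-3.92,-2.4,4.59],[0.25,0.15,-0.3,-3.92,-2.4,4.59]]]' >/dev/null; python3 m.py; python3 dot.py
```

```text
t30.35 th-135.5 Tz-0.035 F [ 0.4  0.3 -0. ] k [ 0.5  1.4 25.4] tilt [ 0.3 -0.2] q456 [1.0656 0.4013 1.5772] op0.0688
t30.77 th-135.2 Tz-0.076 F [ 0.  -0.2  0.2] k [ 1.   1.5 25.8] tilt [ 0.3 -0.2] q456 [1.0638 0.402  1.5735] op0.0401
t30.93 th-135.1 Tz-0.046 F [-1.1 -0.   6.9] k [ 0.4  0.8 25.7] tilt [ 0.3 -0.3] q456 [1.0641 0.4011 1.5707] op0.0360
t31.27 th-108.2 Tz-0.313 F [-0.9  0.5  6.9] k [ 0.4  1.  25.9] tilt [ 0.4 -0.1] q456 [1.079  0.4006 1.0861] op0.0363
dot [347.4 207.4] 5 r0.0446 ang-117.6
red 157 386.44000000000005
```

```bash

python3 -m creep '[[[0.25,0.15,-0.3,-1.2,-0.74,1.4],[0.4,0.25,-0.5,0,0,0],[0.4,0.25,-0.5,0,0,0]]]' >/dev/null; python3 m.py
python3 -m creep '[[[0.4,0.25,-0.5,0,0,0],[0.3,0.2,-0.4,0,0,0]]]' >/dev/null; python3 m.py; python3 dot.py;python3 dot.py; python3 m.py
python3 - <<'E'
from h import *
s=cv2.imread('pics/last.png');t=viewer.read_camera('top')
cv2.imwrite('pics/g9.png',np.hstack([crop(s,300,130,120,120,3.3),cv2.convertScaleAbs(crop(t,220,120,120,120,3.3),alpha=1.4)]))
E
```

```text
t31.57 th-105.5 Tz-0.297 F [-2.5 -0.6 12.5] k [ 0.5  1.  25.8] tilt [ 0.5 -0.1] q456 [1.0846 0.3994 1.0337] op0.0359
t31.73 th-105.5 Tz-0.232 F [-1.2  0.1  5.3] k [ 0.4  0.9 25.9] tilt [ 0.5 -0.1] q456 [1.0877 0.3986 1.0304] op0.0358
dot [348.5 207. ] 4 r0.0438 ang-114.2
red 147 386.5325
dot [348.5 207. ] 4 r0.0438 ang-114.2
red 148 386.5325
t31.83 th-105.5 Tz-0.260 F [-1.2 -0.1  9.2] k [ 0.4  0.9 25.9] tilt [ 0.5 -0.1] q456 [1.0876 0.3986 1.0305] op0.0361
```

View pics/g9.png

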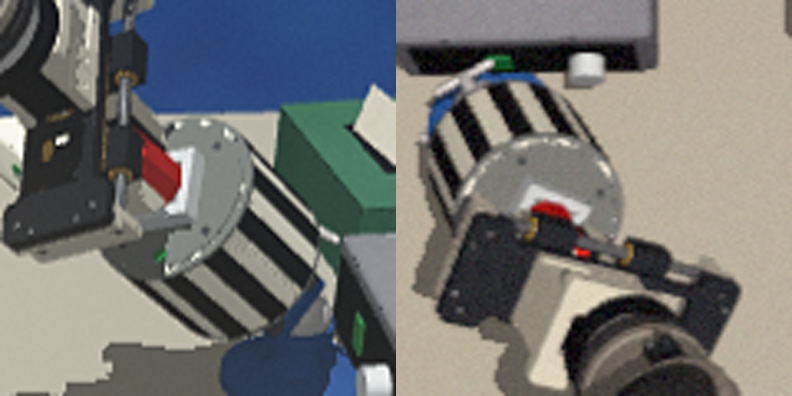

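The picture shows the knob (side crop ~160,170) seated on the hub and held by the fingers. The green dot is at about −114° (side crop ~160,255) and nothing else is touched. Handing in.

```bash
python3 -c "
from cell import robot
print(robot.hand_in())"
```

```text
the job is handed in; nothing more can be done
None
```

The red knob is fully home in the drum's socket, and I handed in holding it still with the side I found to be heavy at the bottom. The hand-in reports no verdict.

**Knob home:** I touched the hub and then the top of the head. The depths differed by 44.0 mm, exactly the head's height, so there was no gap. Camera estimates had suggested a gap of about 3 mm, and I trusted the touch. That measurement came before the last regrip; after it I only checked that the knob was still pushed inward and had not moved in the side picture.

**Heavy side:** I turned the drum both ways over about 280° and fitted the torque. My first fit put the heavy side lowest with the green dot at −128°. The torque reading turned out to shift with the hand's own angle, so I measured that with the hand open and corrected for it. The corrected fits gave −105° to −118°, with a pull of 0.15–0.19 N m and a drag of about 0.27 N m.

**Final state:** At 31.8 s the green dot was at about −114° in the camera, unchanged between two pictures. The fingers held the knob at 40 N grip with about 9 N of inward push. The fingertips were about 9 mm clear of the hub.

**Disagreements:**
- The fits for the two turning directions differ by about 12°, inside the allowed 23°.
- On the first insertion the fingers slid down the head onto the hub, and the wrist force briefly reached about 90 N. That is under the 120 N limit, and I regripped higher.

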